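# Make up the pump and fan repair kits

## Robot

A 7-joint arm with a two-finger parallel gripper is mounted at the origin on the work surface. World frame = base frame: x ahead of the robot, y to its left, z up, the work surface at z = 0. Lengths are in m, angles in rad, forces in N, time in s.
With the tool pointing down it reaches from about 0.4 to 0.85 m from the base axis. Payload 10.4 kg.
Tool frame: the origin (TCP) lies between the finger pads; the fingertips stand manip.finger_overhang ahead of it and the grasp point (between the pads) lies 11 mm behind it (manip.finger_overhang is the distance from the TCP to the fingertips, in m); x points along the fingers, z is the direction in which the jaws open and shut, and the axes are right-handed (so a half turn about x gives the same grasp; the last joint's range is limited). The gripper opens to 85 mm and grips with 20 to 120 N. Pads are 22 mm wide; open, the fingers measure 114 mm over their backs; the gripper's body (76 mm by 85 mm) begins 54 mm behind the grasp point. The pads swing forward as they close: fully open they stand 13 mm farther back than shut.
Start: joints at [1.077, 0.332, -0.065, 1.46, 0.022, 1.35, -0.088], TCP at [0.284, -0.557, 0.239] pointing down, gripper open.
Joint ranges: [-2.6, 2.6], [-0.5, 2.12], [-1.47, 1.34], [0.16, 2.42], [-1.27, 4.41], [0.06, 2.06], [-2.6, 2.6]. Speed limits (rad/s): [2.22, 2.22, 2.79, 2.79, 3.14, 3.14, 3.14].

## Interface

Orientations are given as a unit quaternion [x, y, z, w].
In Python, from workcell import get_obs, camera, workorder, manip gives the robot as it stands. The module is installed in compiled form; this text tells all that it offers.
- The arm moves only by the tool play_rows, never from a script. Its argument "increments" is text: rows parted by semicolons, each of 4 numbers parted by spaces: the shift along the tool's x, y, z in m, then the turn about the tool's x in rad. A call has 1 to 20 rows; each row shifts and turns the pose as measured when the row begins, along the tool's axes as they then stand; what a row does not reach is not made up. A row lasts 1/10 s, in which the tool goes at most 50 mm and 8.59 degrees, less where a joint would pass 70% of its speed; a pose out of reach is approached as far as the arm can. A call is refused whole if a number of a shift passes 0.05 or a number of a turn 0.15, either way. A call with a gripper value outside its range is refused whole. "hand" is the gripper command: -1 is fully open, 1 is shut, values between are in proportion, set as the call begins (left out, the last holds). The fingers move at their own pace and stop on an object; "squeeze" is the grip in N (left out, the last holds). Time passes only in rows, so rows that do not move let the fingers close. It gives the time, the measured TCP pose, the force and the opening at its end, in the units of the state.
- get_obs(): the state, without advancing time (a new reading comes with each control period).
- camera(name): name is "scene" or "top"; returns a dict with "img" (384x512x3 uint8, blue, green, red), "fov_y" (degrees; the focal length in pixels is half the picture's height over the tangent of half this angle, whatever the lens; pixels are square), "cx", "cy" (the principal point, pixels), "distortion" ([k1, k2, p1, p2, k3] as OpenCV has them; the pictures are not rectified), "R" (3x3) and "t" (3): a world point X has camera coordinates R X + t. Camera axes: x right, y down, z forward; pixel columns grow to the right and rows downward; lengths in m; the calibration is good to about 2 mm. A picture is of the moment at which its call begins. There is no depth.
- workorder.hand_in(): hands the job in, once; it reports no verdict.
The state is a dict: "clock": time; "joint_pos": joint angles; "joint_velocities": joint speeds; "tau": joint torques, N m; "position": TCP position; "ee_rot": TCP orientation; "ft_force": force on the tool from outside, world axes, zero at the start; "torque": the same for the moment, N m; "grip_width": opening from 0.0 (shut) to 1.0 (fully open).
Only numpy, scipy, OpenCV 4.12 (cv2) and the standard library are available. Lean on these libraries where they do the work, as an engineer would, in place of code of your own. Each camera call takes 0.05 s, during which the arm holds its last target.

## Task

Make up the two repair kits from the parts on the counter. The three-bay tray is the pump kit: tall capacitor in the bay next to the finger tab, contactor in the middle bay, brass impeller in the last bay; the two-bay tray is the fan kit: short capacitor in the bay next to the tab, fan regulator in the other. Leave every part upright and flat on the floor of its bay, and do not shift the tape roll, the lamp holder or the grease tin.

Things in the scene. Friction and masses are not known exactly. Their poses are not given: they have to be found in the camera images.
- pump_tray: The pump kit's tray, the long one with three bays, 244 (y) by 88 (x) mm. Fixed low wooden tray, walls and dividers 4 thick and 14 high, floor 3; bays 76 (y) by 80 (x) inside. Origin: centre of underside; z up, y along the bays. Flat finger tab (36 wide, 6 high) sticks out 30 from the +y end. Bay centres: tab bay at y = +80 mm, middle bay at y = 0, last bay at y = -80 mm, all at x = 0.
- fan_tray: The fan kit's tray, the short one with two bays, 164 (y) by 88 (x) mm. Fixed low wooden tray, walls and dividers 4 thick and 14 high, floor 3; bays 76 (y) by 80 (x) inside. Origin: centre of underside; z up, y along the bays. Flat finger tab (36 wide, 6 high) sticks out 30 from the +y end. Bay centres: tab bay at y = +40 mm, other bay at y = -40 mm, both at x = 0.
- tall_capacitor: The larger motor capacitor: upright plain aluminium can, 44 mm diameter, 70 mm high, black disc and two small brass tags on top (80 mm over all), standing loose on the counter. Grip it round the can. Origin at the centre of its underside, local z up.
- short_capacitor: The smaller capacitor: upright plain aluminium can, 36 mm diameter, 44 mm high, with the same black disc and two brass tags (54 mm over all), standing loose on the counter. Grip it round the can. Origin at the centre of its underside, local z up.
- contactor: Grey plastic motor contactor, a stepped block: lower part 45 mm (x) by 54 mm (y), 36 mm high, with brass screws; upper part 45 mm (x) by 34 mm (y), up to 57 mm high, with a small black slide on top. The two sides facing +x and -x are flat over the whole height: grip it there, 45 mm wide. Origin at the centre of its underside, local z up.
- impeller: Brass pump impeller: disc of 54 mm diameter and 10 mm thick at the rim (12 mm at the hub), with small vanes (up to 13 mm), and an upright round hub of 24 mm diameter reaching 42 mm. Lies disc down, hub up. Grip it by the hub. Origin at the centre of its underside, local z up.
- regulator: White fan speed regulator: square box 54 by 54 mm (x, y), 20 mm high, with a round knob of 34 mm diameter on top that reaches 44 mm and does not turn; it has a short black line on top. Grip it by the knob or the box. Origin at the centre of its underside, local z up.
- tape_roll: Bystander, to be left alone: black roll of tape lying flat, 68 mm diameter, 38 mm hole, 19 mm high, loose. Origin at the centre of its underside, local z up.
- lamp_holder: Bystander, to be left alone: white ceramic lamp holder, round base 60 mm diameter, collar 40 mm, 32 mm high, loose. Origin at the centre of its underside, local z up.
- grease_tin: Bystander, to be left alone: round steel tin with lid, 66 mm diameter, 26 mm high, loose. Origin at the centre of its underside, local z up.
Things that resemble listed ones, but are neither listed nor needed, are in the scene too. Of the things shaped like the impeller, the brass one is meant.

How it is judged:
By the outcome, as a careful person would: the job done as asked, in the order asked, and still so for the second after the job is handed in, with the robot touching nothing.
It also fails if it takes over 112 s, if anything falls off the work surface, if the arm or the gripper's body presses on something with over 40 N, if the wrist force passes 120 N, or if a joint passes its speed limit or range.

## Working session

There is one attempt and no reset: what is moved stays moved. The work goes in short steps, Python scripts to look and compute and a tool call to move; the robot and the scene stay as the last step left them, time stands still between calls to the robot, and variables do not carry over. Pictures are saved under pics/ and viewed, and the job is handed in when it is done.

Besides the shell and the picture viewer there is one more tool, called after "Request:" as name(argument=value, ...) on one line, values as JSON. play_rows: Moves the arm, as the interface text tells. Its arguments: {"type":"object","properties":{"increments":{"type":"string"},"hand":{"type":"number"},"squeeze":{"type":"number"}},"required":["increments"]}

```bash
mkdir -p pics
python3 - <<'E'
from workcell import get_obs,camera,workorder,manip
import cv2
o=get_obs()
for k,v in o.items(): print(k,v)
print(manip.finger_overhang, [a for a in dir(manip) if a[0]!='_'])
for n in("scene","top"):
    c=camera(n); cv2.imwrite(f"pics/{n}0.png",c["img"])
    print(n,{k:v for k,v in c.items() if k!="img"})
E
```

```text
clock 0.0
joint_pos [ 1.07738268  0.33288948 -0.06470717  1.46094962  0.02163084  1.34988968
 -0.0884979 ]
joint_velocities [-1.84489046e-03  6.52986042e-06  2.32298534e-04  2.52980486e-03
 -6.07748357e-04  3.21771897e-04  9.72565598e-04]
tau [ 5.73048947e-04 -6.25444651e+01  4.91431751e-02 -3.91605091e+01
  1.63234054e-02  9.80804034e-03  1.70931480e-05]
position [ 0.28333242 -0.55667974  0.23850099]
ee_rot [ 0.36981636  0.60328609 -0.36934218  0.60238535]
ft_force [0.27827984 1.50221672 0.47168408]
torque [-0.0216727   0.03009588 -0.00881652]
grip_width 0.9979172665725066
0.008 ['MotionError', 'finger_overhang']
scene {'fov_y': 51.724438447968105, 'cx': 254.1502513897465, 'cy': 186.23308404398423, 'distortion': array([-0.07119312,  0.        ,  0.        ,  0.        ,  0.        ]), 'R': array([[-0.4548502 ,  0.89039898,  0.01734809],
       [ 0.50431353,  0.27358054, -0.81903696],
       [-0.73401578, -0.36379025, -0.57347842]]), 't': array([ 0.2447518 , -0.17900774,  1.42229593])}
top {'fov_y': 52.74081487754158, 'cx': 254.99285040851447, 'cy': 186.13784152434738, 'distortion': array([-0.08866782,  0.        ,  0.        ,  0.        ,  0.        ]), 'R': array([[ 0.0185872 , -0.99950021, -0.02557037],
       [-0.99027999, -0.01487783, -0.13829025],
       [ 0.1378407 ,  0.02789225, -0.9900616 ]]), 't': array([-0.03915841,  0.49102625,  0.96593883])}
```

View pics/scene0.png

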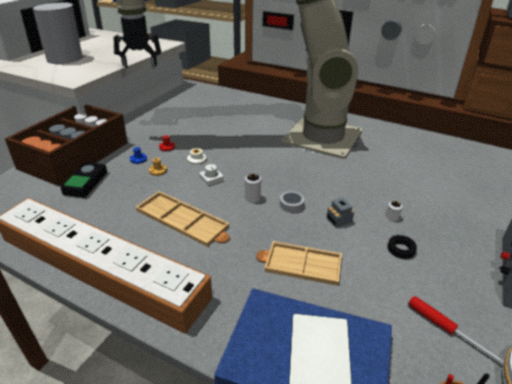

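View pics/top0.png

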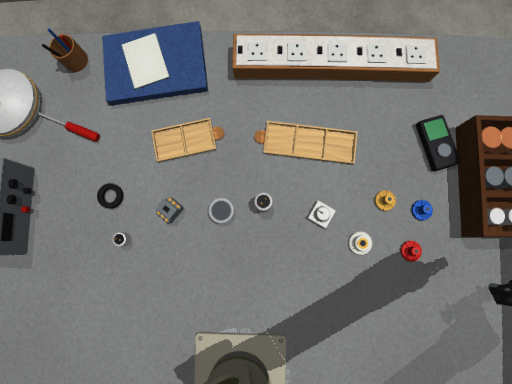

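```bash
cat > h.py <<'E'
import numpy as np,cv2
from workcell import get_obs,camera
def K(c):
    f=c["img"].shape[0]/2/np.tan(np.radians(c["fov_y"]/2))
    return np.array([[f,0,c["cx"]],[0,f,c["cy"]],[0,0,1.]])
def ray(c,p,z):
    u=cv2.undistortPoints(np.array(p,float).reshape(-1,1,2),K(c),c["distortion"]).reshape(-1,2)
    d=np.c_[u,np.ones(len(u))]@c["R"]; o=-c["R"].T@c["t"]
    return o+d*((z-o[2])/d[:,2])[:,None]
def proj(c,X):
    return cv2.projectPoints(np.array(X,float).reshape(-1,1,3),cv2.Rodrigues(c["R"])[0],c["t"],K(c),c["distortion"])[0].reshape(-1,2)
def crop(c,x0,y0,x1,y1,s,fn):
    cv2.imwrite(fn,cv2.resize(c["img"][y0:y1,x0:x1],None,fx=s,fy=s,interpolation=cv2.INTER_CUBIC))
E
python3 - <<'E'
from h import *
c=camera("top")
crop(c,90,105,290,255,4,"pics/t_l.png")
crop(c,240,105,440,255,4,"pics/t_r.png")
E
```

```text
(no output)
```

View pics/t_l.png

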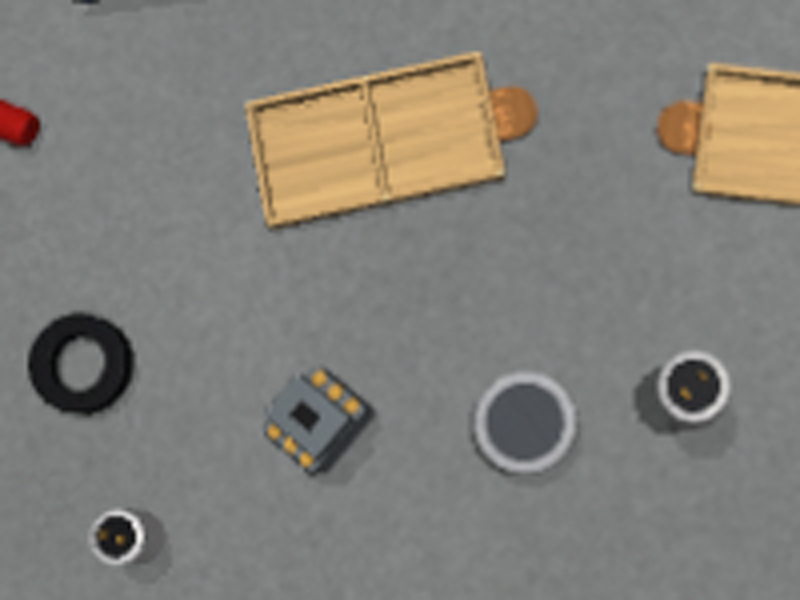

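View pics/t_r.png

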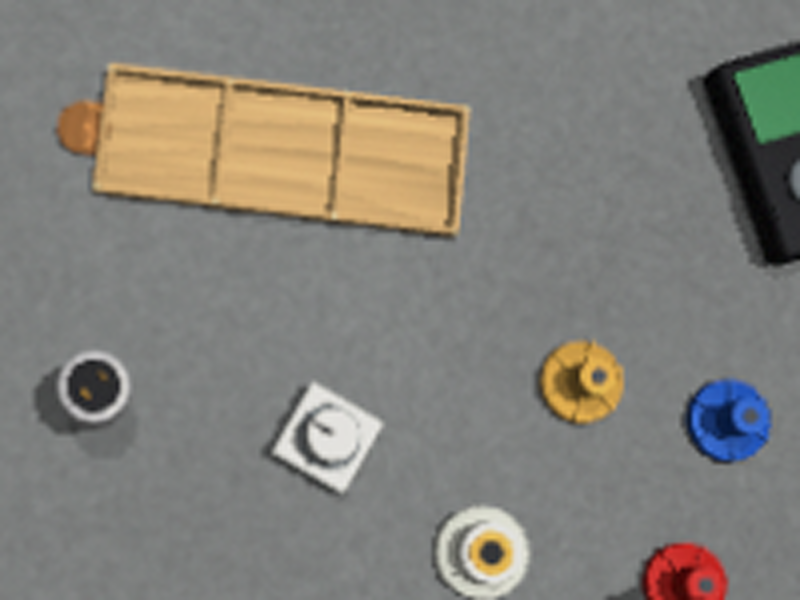

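Run:
```python
from h import *
c=camera("top"); im=c["img"]; hsv=cv2.cvtColor(im,cv2.COLOR_BGR2HSV)
def blob(mask,box):
    x0,y0,x1,y1=box; m=np.zeros_like(mask); m[y0:y1,x0:x1]=mask[y0:y1,x0:x1]
    cs,_=cv2.findContours(m,cv2.RETR_EXTERNAL,cv2.CHAIN_APPROX_NONE)
    return max(cs,key=cv2.contourArea)
wood=cv2.inRange(hsv,(14,60,110),(28,200,255))
for n,b,L in(("pump",(255,110,365,170),.244),("fan",(145,105,222,170),.164)):
    k=blob(cv2.morphologyEx(wood,cv2.MORPH_OPEN,np.ones((5,5))),b)
    P=ray(c,k.reshape(-1,2),.014)[:,:2].astype(np.float32)
    r=cv2.minAreaRect(P*1000); q=cv2.boxPoints(r); print(n,r,q.round(1).tolist())
br=cv2.inRange(im,(150,150,150),(255,255,255))
for n,b,z in(("tall",(250,188,276,215),.070),("short",(110,230,130,250),.044),("tin",(205,195,237,225),.026)):
    k=blob(br,b); P=ray(c,k.reshape(-1,2),z)
    print(n,cv2.minEnclosingCircle((P[:,:2]*1000).astype(np.float32)),cv2.boundingRect(k), P.mean(0).round(4))
k=blob(br,(305,195,340,232)); P=ray(c,k.reshape(-1,2),.02)[:,:2].astype(np.float32)*1000
print("reg box z20",cv2.minAreaRect(P))
print("scene-based")
```

```text
pump ((617.5130615234375, -162.00628662109375), (271.69061279296875, 87.68766021728516), 83.48321533203125) [[558.5, -292.0], [645.7000122070312, -301.8999938964844], [676.5, -32.0], [589.4000244140625, -22.100000381469727]]
fan ((618.515625, 154.378662109375), (81.73519897460938, 190.03836059570312), 12.961173057556152) [[557.4000244140625, 237.8000030517578], [600.0, 52.599998474121094], [679.7000122070312, 70.9000015258789], [637.0, 256.1000061035156]]
tall ((449.9903259277344, -53.02389907836914), 21.776309967041016) (255, 193, 18, 17) [ 0.4499 -0.0527  0.07  ]
short ((348.9661865234375, 315.7132568359375), 17.26042938232422) (113, 232, 13, 14) [0.3491 0.3137 0.044 ]
tin ((429.7280578613281, 56.36412048339844), 32.07780838012695) (209, 198, 25, 25) [0.4296 0.0566 0.026 ]
reg box z20 ((424.11029052734375, -204.7509307861328), (53.540565490722656, 54.400821685791016), 60.946571350097656)
scene-based
```

Run:
```python
from h import *
c=camera("top"); im=c["img"]
for n,(x0,y0,x1,y1) in {"con":(145,185,195,235),"reg":(297,190,347,238),"imp":(362,178,410,224)}.items(): crop(c,x0,y0,x1,y1,12,f"pics/c_{n}.png")
s=camera("scene")
crop(s,120,120,420,270,2.6,"pics/s1.png")
a=[cv2.imread(f"pics/c_{n}.png") for n in("con","reg","imp")]
m=[cv2.resize(x,(400,400)) for x in a]; cv2.imwrite("pics/c3.png",cv2.resize(np.hstack(m),(800,267)))
```

```text
(no output)
```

View pics/c_con.png

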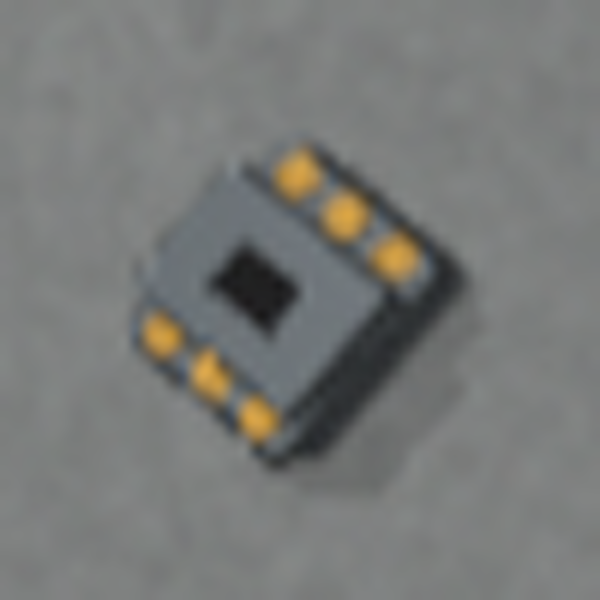

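View pics/c_reg.png

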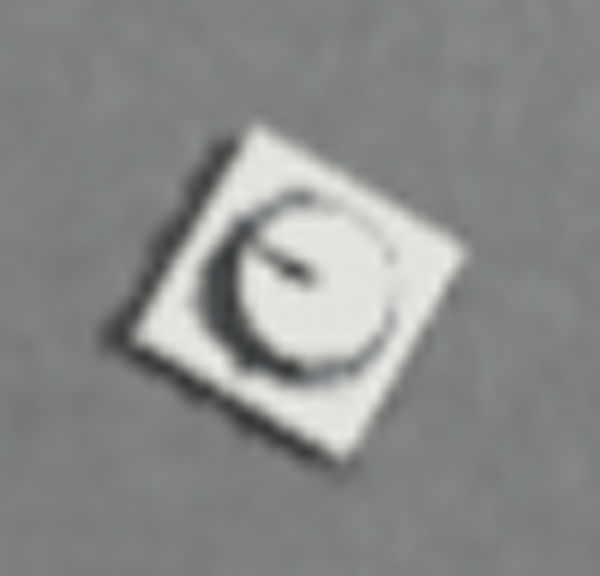

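View pics/s1.png

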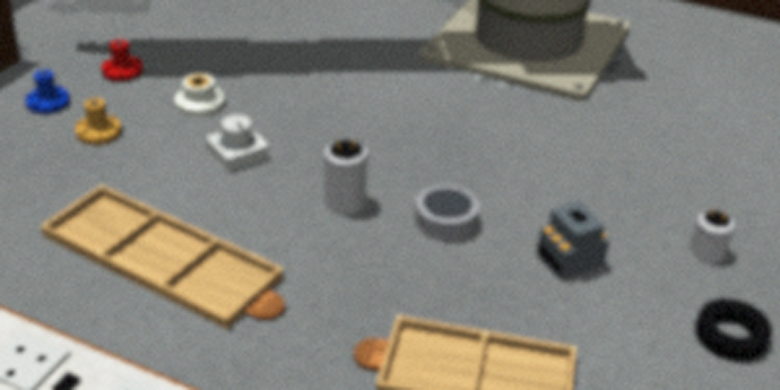

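View pics/c_imp.png

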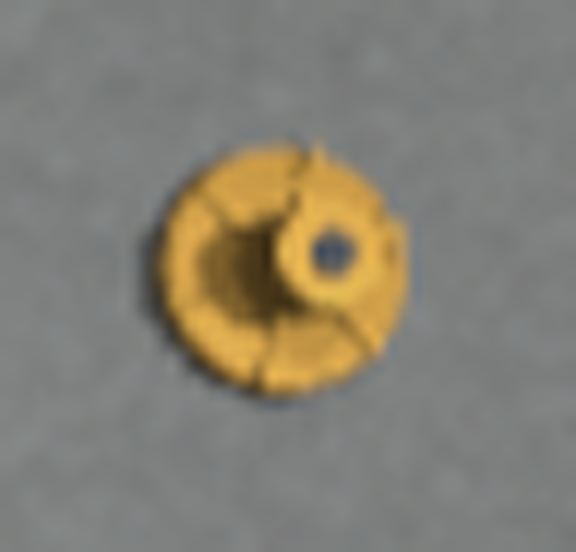

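Run:
```python
from h import *
from scipy.spatial.transform import Rotation as Ro
o=get_obs(); print(Ro.from_quat(o["ee_rot"]).as_matrix().round(3))
c=camera("top"); s=camera("scene")
print("cams",-c["R"].T@c["t"],-s["R"].T@s["t"])
def px(p,x0,y0,k): return (np.array(p,float)+.5)/k-.5+np.array([x0,y0])
def rep(n,P):
    print(n,"centre",P[:,:2].mean(0).round(4))
    for i in range(len(P)):
        d=P[(i+1)%len(P)]-P[i]; print("   len %.4f ang %.1f"%(np.hypot(d[0],d[1]),np.degrees(np.arctan2(d[1],d[0]))))
rep("pump",ray(c,px([(110,66),(468,105),(457,236),(94,190)],240,105,4),.014))
rep("fan",ray(c,px([(247,102),(480,53),(503,178),(271,228)],90,105,4),.014))
P=ray(c,px([(298,172),(395,257),(258,418),(160,332)],145,185,12),.037); rep("con screws z37",P)
print("con slide z57",ray(c,px([(255,288)],145,185,12),.057))
rep("reg box",ray(c,px([(254,122),(468,250),(345,464),(130,340)],297,190,12),.02))
print("reg knob top",ray(c,px([(318,286)],297,190,12),.044))
print("imp hub top",ray(c,px([(331,250)],362,178,12),.042), "disc",ray(c,px([(285,270)],362,178,12),.010))
# scene cross check: tall top, short top, con slide, imp hub
S=2.6
q=lambda p: (np.array(p,float)+.5)/S-.5+np.array([120,120])
print("scene tall",ray(s,[q((346,149))],.07),"short",ray(s,[q((716,217))],.044),"con",ray(s,[q((577,216))],.057),"imp",ray(s,[q((97,101))],.042),"knob",ray(s,[q((237,126))],.044))
rep("pump scene",ray(s,q([(102,187),(284,272),(229,321),(42,227)]),.014))
```

```text
[[-0.     0.891  0.454]
 [ 0.     0.454 -0.891]
 [-1.     0.    -0.   ]]
cams [ 0.35383563 -0.05877564  1.02324178] [1.24558908 0.34846367 0.66479609]
pump centre [ 0.6163 -0.1757]
   len 0.2422 ang -95.6
   len 0.0904 ang 174.1
   len 0.2428 ang 83.5
   len 0.0864 ang -6.3
fan centre [0.6185 0.1658]
   len 0.1628 ang -77.4
   len 0.0889 ang -167.8
   len 0.1599 ang 103.0
   len 0.0901 ang 14.0
con screws z37 centre [0.428  0.1931]
   len 0.0284 ang -129.2
   len 0.0450 ang 141.2
   len 0.0287 ang 51.1
   len 0.0452 ang -39.1
con slide z57 [[0.4278103  0.19287437 0.057     ]]
reg box centre [ 0.4233 -0.2039]
   len 0.0536 ang -120.4
   len 0.0536 ang 150.0
   len 0.0530 ang 60.7
   len 0.0546 ang -29.4
reg knob top [[ 0.42330477 -0.20438645  0.044     ]]
imp hub top [[ 0.4640553  -0.37422936  0.042     ]] disc [[ 0.46309227 -0.37416758  0.01      ]]
scene tall [[ 0.44724268 -0.05197494  0.07      ]] short [[0.34346906 0.31528887 0.044     ]] con [[0.42671697 0.19249318 0.057     ]] imp [[ 0.45861269 -0.3727664   0.042     ]] knob [[ 0.42939273 -0.19822887  0.044     ]]
pump scene centre [ 0.6196 -0.1706]
   len 0.2445 ang 83.3
   len 0.0839 ang -6.7
   len 0.2447 ang -96.2
   len 0.0858 ang 173.2
```

```bash
cat > go.py <<'E'
import sys; from h import *
from scipy.spatial.transform import Rotation as Ro
x,y,z,yaw=map(float,sys.argv[1:5]); o=get_obs(); R=Ro.from_quat(o["ee_rot"]).as_matrix()
d=np.array([x,y,z])-o["position"]
cur=np.degrees(np.arctan2(R[1,2],R[0,2])); a=(yaw-cur+90)%180-90
print("t %.2f pos"%o["clock"],o["position"].round(4),"yaw %.1f down %s"%(cur,R[:,0].round(3)),"grip %.3f"%o["grip_width"],"F",o["ft_force"].round(1),"j7 %.2f"%o["joint_pos"][6])
print("turn %.4f rad; shift now: "%-np.radians(a),(R.T@d).round(4))
Rn=R@Ro.from_rotvec([-np.radians(a),0,0]).as_matrix()
print("shift after turn",(Rn.T@d).round(4))
E
python3 go.py .45 -.053 .12 -6
```

```text
t 0.40 pos [ 0.2835 -0.557   0.2393] yaw -63.0 down [ 0.  0. -1.] grip 1.003 F [-0.4 -0.2 -0.2] j7 -0.09
turn -0.9953 rad; shift now:  [ 0.1193  0.377  -0.3736]
shift after turn [0.1193 0.5186 0.1129]
```

Request:
play_rows(increments="0 0 0 -0.142;0 0 0 -0.142;0 0 0 -0.142;0 0 0 -0.142;0 0 0 -0.142;0 0 0 -0.142;0 0 0 -0.142", hand=-1)

```text
clock: 1.1
position: [0.2835, -0.5568, 0.2391]
ee_rot: [0.025, 0.707, -0.024, 0.707]
ft_force: [0.0, 0.5, -0.1]
grip_width: 1.001
```

```bash
python3 go.py .45 -.053 .12 -6
```

```text
t 1.10 pos [ 0.2835 -0.5568  0.2391] yaw -4.0 down [-0.  0. -1.] grip 1.001 F [ 0.   0.5 -0.1] j7 0.91
turn 0.0352 rad; shift now:  [0.1191 0.5141 0.1311]
shift after turn [0.1191 0.5184 0.113 ]
```

Request:
play_rows(increments="0 0.02 0.005 0.035;0 0.042 0.009 0;0 0.042 0.009 0;0 0.042 0.009 0;0 0.042 0.009 0;0 0.042 0.009 0;0 0.042 0.009 0;0 0.042 0.009 0;0 0.042 0.009 0;0 0.042 0.009 0;0 0.042 0.009 0;0 0.042 0.009 0;0 0.03 0.008 0;0 0 0 0")

```text
clock: 2.5
position: [0.4492, -0.0395, 0.2389]
ee_rot: [0.034, 0.705, -0.038, 0.708]
ft_force: [-0.1, -0.6, -0.2]
grip_width: 0.999
```

```bash
python3 go.py .45 -.053 .12 -6
```

```text
t 2.50 pos [ 0.4492 -0.0395  0.2389] yaw -5.8 down [ 0.003 -0.006 -1.   ] grip 0.999 F [-0.1 -0.6 -0.2] j7 -0.09
turn 0.0034 rad; shift now:  [ 0.119  -0.0128  0.0016]
shift after turn [ 0.119  -0.0128  0.0017]
```

Request:
play_rows(increments="0.02 -0.007 0.001 0;0.04 -0.005 0.001 0;0.03 0 0 0;0.02 0 0 0;0.005 0 0 0;0 0 0 0;0 0 0 0")

```text
clock: 3.2
position: [0.4516, -0.055, 0.1228]
ee_rot: [0.033, 0.703, -0.038, 0.709]
ft_force: [0.5, -0.1, 0.0]
grip_width: 0.999
```

```bash
python3 go.py .45 -.053 .036 -6
```

```text
t 3.20 pos [ 0.4516 -0.055   0.1228] yaw -5.8 down [ 0.008 -0.008 -1.   ] grip 0.999 F [ 0.5 -0.1  0. ] j7 -0.15
turn 0.0038 rad; shift now:  [ 0.0867  0.0025 -0.0026]
shift after turn [ 0.0867  0.0025 -0.0026]
```

Request:
play_rows(increments="0.02 0.002 -0.002 0;0.03 0 0 0;0.025 0 0 0;0.01 0 0 0;0 0 0 0")

```text
clock: 3.7
position: [0.4563, -0.0557, 0.0422]
ee_rot: [0.032, 0.699, -0.041, 0.713]
ft_force: [0.4, -0.2, 0.7]
grip_width: 1.001
```

```bash
python3 go.py .45 -.053 .036 -6; python3 -c "
from h import *
c=camera('top'); crop(c,200,150,330,250,6,'pics/p1.png')"
```

```text
t 3.70 pos [ 0.4563 -0.0557  0.0422] yaw -5.9 down [ 0.02  -0.013 -1.   ] grip 1.001 F [ 0.4 -0.2  0.7] j7 -0.26
turn 0.0017 rad; shift now:  [ 0.0061  0.0021 -0.0066]
shift after turn [ 0.0061  0.0021 -0.0066]
```

View pics/p1.png

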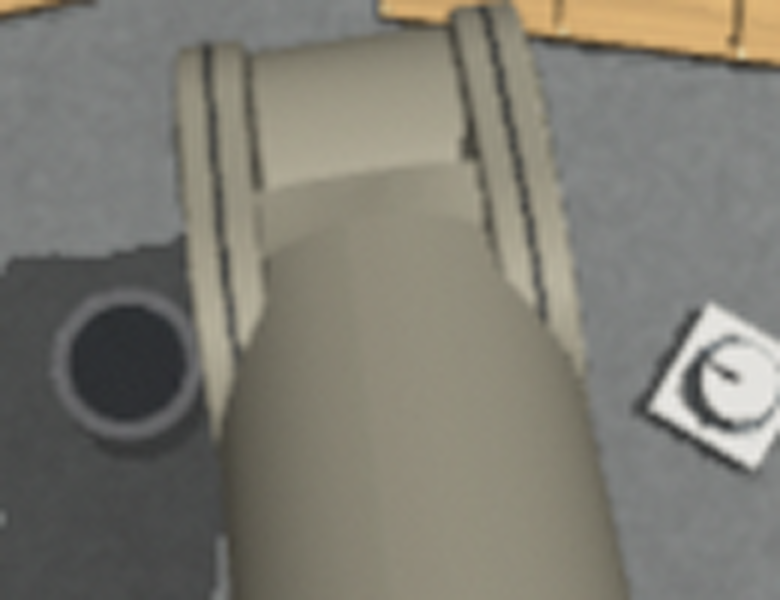

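Request:
play_rows(increments="0 0 0 0;0 0 0 0;0 0 0 0")

```text
clock: 4.05
position: [0.4589, -0.0562, 0.0462]
ee_rot: [0.032, 0.697, -0.041, 0.715]
ft_force: [-0.4, -0.5, 0.3]
grip_width: 1.002
```

```bash
python3 go.py .45 -.053 .036 -6
```

```text
t 4.05 pos [ 0.4589 -0.0562  0.0462] yaw -5.9 down [ 0.025 -0.014 -1.   ] grip 1.002 F [-0.4 -0.5  0.3] j7 -0.26
turn 0.0014 rad; shift now:  [ 0.01    0.0023 -0.0095]
shift after turn [ 0.01    0.0023 -0.0095]
```

Request:
play_rows(increments="-0.02 0 0 0;-0.025 0 0 0;-0.03 0 0 0;-0.02 0 0 0;0 0 0 0;0 0 0 0")

```text
clock: 4.65
position: [0.457, -0.0547, 0.1471]
ee_rot: [0.031, 0.696, -0.042, 0.716]
ft_force: [0.2, 1.1, -0.5]
grip_width: 1.001
```

```bash
python3 go.py .45 -.053 .036 -6
```

```text
t 4.65 pos [ 0.457  -0.0547  0.1471] yaw -5.9 down [ 0.028 -0.016 -0.999] grip 1.001 F [ 0.2  1.1 -0.5] j7 -0.14
turn 0.0018 rad; shift now:  [ 0.1109  0.0024 -0.0104]
shift after turn [ 0.1109  0.0024 -0.0104]
```

Request:
play_rows(increments="0 0 0 0;0 0 0 0;0 0 0 0;0 0 0 0;0 0 0 0")

```text
clock: 5.15
position: [0.4554, -0.0544, 0.1442]
ee_rot: [0.032, 0.697, -0.041, 0.715]
ft_force: [-0.1, -0.5, 0.1]
grip_width: 0.998
```

```bash
python3 go.py .45 -.053 .036 -6; python3 -c "
from h import *
o=get_obs(); print(o['joint_pos'].round(3),o['joint_velocities'].round(3),o['tau'].round(2))"
```

```text
t 5.15 pos [ 0.4554 -0.0544  0.1442] yaw -5.9 down [ 0.024 -0.014 -1.   ] grip 0.998 F [-0.1 -0.5  0.1] j7 -0.14
turn 0.0022 rad; shift now:  [ 0.108   0.0021 -0.0082]
shift after turn [ 0.108   0.0021 -0.0082]
[ 0.697  0.076 -0.702  1.99   0.073  1.07  -0.14 ] [-0.001  0.006  0.     0.004  0.003 -0.003 -0.001] [  0.   -34.05  -1.65 -35.72   0.09  -0.12  -0.  ]
```

Request:
play_rows(increments="0 0 0 0;0 0 0 0;0 0 0 0;0 0 0 0;0 0 0 0")

```text
clock: 5.65
position: [0.4553, -0.0544, 0.1439]
ee_rot: [0.032, 0.698, -0.041, 0.715]
ft_force: [-0.5, -0.2, 0.0]
grip_width: 1.0
```

```bash
python3 go.py .45 -.053 .036 -6; python3 -c "
from h import *
o=get_obs(); print(o['joint_pos'].round(3),o['joint_velocities'].round(3),o['tau'].round(2))"
```

```text
t 5.65 pos [ 0.4553 -0.0544  0.1439] yaw -5.9 down [ 0.023 -0.014 -1.   ] grip 1.000 F [-0.5 -0.2  0. ] j7 -0.14
turn 0.0022 rad; shift now:  [ 0.1077  0.002  -0.0081]
shift after turn [ 0.1077  0.002  -0.0081]
[ 0.697  0.077 -0.702  1.991  0.073  1.07  -0.14 ] [ 0.    -0.001 -0.001  0.001 -0.     0.     0.002] [ -0.   -34.02  -1.66 -35.72   0.08  -0.12  -0.  ]
```

Request:
play_rows(increments="0.004 0.001 -0.004 0;0.008 0.001 -0.002 0;0.01 0 -0.001 0;0.01 0 -0.001 0;0.01 0 0 0;0.01 0 0 0;0.01 0 0 0;0.01 0 0 0;0.01 0 0 0;0.008 0 0 0;0.004 0 0 0;0 0 0 0;0 0 0 0")

```text
clock: 6.95
position: [0.4483, -0.0524, 0.0399]
ee_rot: [0.032, 0.698, -0.04, 0.714]
ft_force: [-0.6, -0.2, -1.0]
grip_width: 0.999
```

```bash
python3 go.py .45 -.053 .036 -6
```

```text
t 6.95 pos [ 0.4483 -0.0524  0.0399] yaw -5.9 down [ 0.021 -0.013 -1.   ] grip 0.999 F [-0.6 -0.2 -1. ] j7 -0.27
turn 0.0024 rad; shift now:  [ 0.004  -0.0004  0.0017]
shift after turn [ 0.004  -0.0004  0.0017]
```

Request:
play_rows(increments="0.003 0 0.001 0;0 0 0 0;0 0 0 0;0 0 0 0;0 0 0 0;0 0 0 0;0 0 0 0;0 0 0 0", hand=1, squeeze=40)

```text
clock: 7.75
position: [0.4501, -0.0528, 0.038]
ee_rot: [0.032, 0.698, -0.041, 0.714]
ft_force: [-1.1, -0.0, -0.6]
grip_width: 0.507
```

```bash
python3 go.py .6254 -.0954 .12 -6
```

```text
t 7.75 pos [ 0.4501 -0.0528  0.038 ] yaw -5.9 down [ 0.023 -0.014 -1.   ] grip 0.507 F [-1.1 -0.  -0.6] j7 -0.27
turn 0.0022 rad; shift now:  [-0.0773 -0.0253  0.1807]
shift after turn [-0.0773 -0.0249  0.1807]
```

Request:
play_rows(increments="-0.004 0 0 0;-0.008 0 0 0;-0.01 0 0 0;-0.01 0 0 0;-0.01 0 0 0;-0.008 -0.001 0.005 0;-0.004 -0.002 0.01 0;0 -0.002 0.015 0;0 -0.003 0.02 0;0 -0.003 0.02 0;0 -0.003 0.02 0;0 -0.003 0.02 0;0 -0.003 0.02 0;0 -0.003 0.02 0;0 -0.002 0.015 0;0 -0.001 0.01 0;0 0 0.005 0;0 0 0 0;0 0 0 0")

```text
clock: 9.65
position: [0.6392, -0.1046, 0.1014]
ee_rot: [0.033, 0.697, -0.045, 0.715]
ft_force: [0.0, 0.2, -1.0]
grip_width: 0.507
```

```bash
python3 go.py .6254 -.0954 .043 -6;python3 -c "
from h import *
c=camera('scene'); crop(c,100,100,400,290,2.6,'pics/p2.png')"
```

```text
t 9.65 pos [ 0.6392 -0.1046  0.1014] yaw -6.3 down [ 0.023 -0.017 -1.   ] grip 0.507 F [ 0.   0.2 -1. ] j7 -0.25
turn -0.0052 rad; shift now:  [ 0.0579  0.0085 -0.0162]
shift after turn [ 0.0579  0.0086 -0.0162]
```

View pics/p2.png

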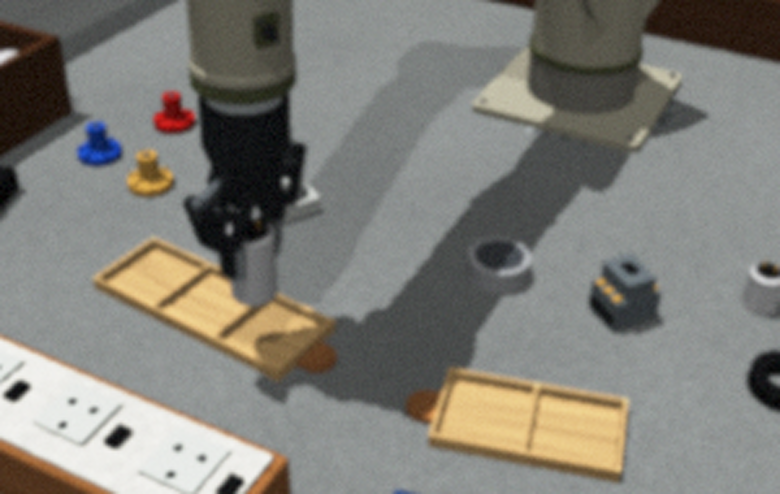

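Request:
play_rows(increments="0 0.003 -0.005 0;0.003 0.003 -0.006 0;0.007 0.002 -0.003 0;0.01 0 -0.001 0;0.01 0 0 0;0.01 0 0 0;0.005 0 0 0;0 0 0 0;0 0 0 0")

```text
clock: 10.6
position: [0.6229, -0.095, 0.051]
ee_rot: [0.033, 0.698, -0.045, 0.714]
ft_force: [0.7, -0.4, -1.1]
grip_width: 0.504
```

```bash
python3 go.py .6254 -.0954 .0425 -6
```

```text
t 10.60 pos [ 0.6229 -0.095   0.051 ] yaw -6.3 down [ 0.021 -0.018 -1.   ] grip 0.504 F [ 0.7 -0.4 -1.1] j7 -0.29
turn -0.0048 rad; shift now:  [ 0.0086 -0.      0.0023]
shift after turn [ 0.0086 -0.      0.0023]
```

Request:
play_rows(increments="0.002 0 0.001 0;0.003 0 0.001 0;0.002 0 0 0;0.001 0 0 0;0 0 0 0")

```text
clock: 11.1
position: [0.6262, -0.0955, 0.0434]
ee_rot: [0.033, 0.697, -0.045, 0.715]
ft_force: [0.1, 0.4, -1.4]
grip_width: 0.507
```

```bash
python3 go.py .6254 -.0954 .0425 -6
```

```text
t 11.10 pos [ 0.6262 -0.0955  0.0434] yaw -6.3 down [ 0.023 -0.018 -1.   ] grip 0.507 F [ 0.1  0.4 -1.4] j7 -0.30
turn -0.0050 rad; shift now:  [ 0.0009  0.     -0.0008]
shift after turn [ 0.0009  0.     -0.0008]
```

Request:
play_rows(increments="0.001 0 0 0;0.001 0 0 0;0 0 0 0")

```text
clock: 11.4
position: [0.6264, -0.0956, 0.0415]
ee_rot: [0.033, 0.697, -0.045, 0.715]
ft_force: [-0.7, -0.4, -1.5]
grip_width: 0.504
```

Request:
play_rows(increments="0 0 0 0;0 0 0 0;0 0 0 0;0 0 0 0;0 0 0 0", hand=-0.45)

```text
clock: 11.9
position: [0.627, -0.0956, 0.0423]
ee_rot: [0.033, 0.697, -0.045, 0.715]
ft_force: [0.1, -1.1, 0.6]
grip_width: 0.73
```

```bash
python3 go.py .428 .193 .11 51
```

```text
t 11.90 pos [ 0.627  -0.0956  0.0423] yaw -6.3 down [ 0.025 -0.019 -1.   ] grip 0.730 F [ 0.1 -1.1  0.6] j7 -0.30
turn -0.9999 rad; shift now:  [-0.078   0.2638 -0.2275]
shift after turn [-0.078   0.334   0.0991]
```

Request:
play_rows(increments="-0.004 0 0 0;-0.008 0 0 0;-0.012 0 0 0;-0.015 0 0 0;-0.015 0 0 0;-0.012 0 0 0;-0.008 0 0 0;-0.004 0 0 -0.03;0 0 0 -0.08;0 0 0 -0.12;0 0 0 -0.12;0 0 0 -0.12;0 0 0 -0.12;0 0 0 -0.12;0 0 0 -0.12;0 0 0 -0.08;0 0 0 -0.05;0 0 0 0;0 0 0 0", hand=-1)

```text
clock: 13.8
position: [0.6261, -0.0945, 0.1357]
ee_rot: [-0.315, 0.632, 0.292, 0.645]
ft_force: [0.2, -0.0, 0.4]
grip_width: 1.0
```

```bash
python3 go.py .428 .193 .12 51
```

```text
t 13.80 pos [ 0.6261 -0.0945  0.1357] yaw 50.9 down [ 0.031 -0.021 -0.999] grip 1.000 F [ 0.2 -0.   0.4] j7 0.68
turn -0.0023 rad; shift now:  [0.0034 0.3355 0.0979]
shift after turn [0.0034 0.3352 0.0987]
```

Request:
play_rows(increments="0 0.005 0.001 0;0 0.01 0.003 0;0 0.018 0.005 0;0 0.025 0.008 0;0 0.025 0.008 0;0 0.025 0.008 0;0 0.025 0.008 0;0 0.025 0.008 0;0 0.025 0.008 0;0 0.025 0.008 0;0 0.025 0.008 0;0 0.025 0.007 0;0 0.02 0.006 0;0 0.013 0.003 0;0 0.007 0.002 0;0 0.003 0 0;0 0 0 0;0 0 0 0")

```text
clock: 15.6
position: [0.436, 0.1826, 0.1233]
ee_rot: [-0.315, 0.633, 0.288, 0.646]
ft_force: [0.1, 0.7, 0.6]
grip_width: 1.001
```

```bash
python3 go.py .428 .193 .036 51;  python3 -c "
from h import *
c=camera('top'); crop(c,150,110,370,250,3.6,'pics/p3.png')"
```

```text
t 15.60 pos [0.436  0.1826 0.1233] yaw 50.5 down [ 0.033 -0.028 -0.999] grip 1.001 F [0.1 0.7 0.6] j7 0.17
turn -0.0092 rad; shift now:  [0.0867 0.0165 0.003 ]
shift after turn [0.0867 0.0165 0.0031]
```

View pics/p3.png

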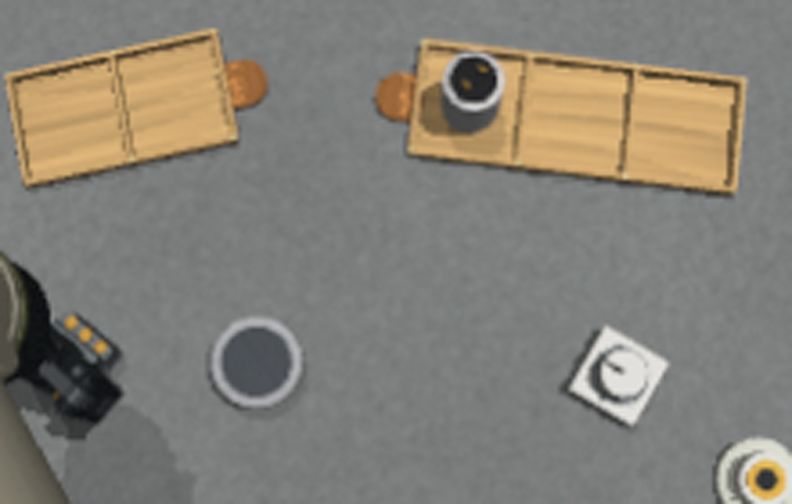

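Request:
play_rows(increments="0.002 0.004 0.001 -0.009;0.005 0.006 0.001 0;0.008 0.004 0.001 0;0.01 0.002 0 0;0.01 0 0 0;0.01 0 0 0;0.01 0 0 0;0.008 0 0 0;0.005 0 0 0;0.003 0 0 0;0 0 0 0;0 0 0 0")

```text
clock: 16.85
position: [0.4272, 0.1925, 0.0438]
ee_rot: [-0.317, 0.633, 0.29, 0.644]
ft_force: [0.2, 0.6, 0.6]
grip_width: 1.0
```

```bash
python3 go.py .428 .193 .036 51
```

```text
t 16.85 pos [0.4272 0.1925 0.0438] yaw 50.9 down [ 0.03  -0.027 -0.999] grip 1.000 F [0.2 0.6 0.6] j7 0.02
turn -0.0023 rad; shift now:  [0.0078 0.0001 0.0009]
shift after turn [0.0078 0.0001 0.0009]
```

Request:
play_rows(increments="0.003 0 0.001 0;0.004 0 0 0;0.001 0 0 0;0 0 0 0;0 0 0 0;0 0 0 0;0 0 0 0;0 0 0 0;0 0 0 0;0 0 0 0", hand=1)

```text
clock: 17.85
position: [0.429, 0.1932, 0.0363]
ee_rot: [-0.317, 0.633, 0.29, 0.644]
ft_force: [-0.2, 0.3, 0.7]
grip_width: 0.516
```

```bash
python3 go.py .617 -.175 .12 -6;  python3 -c "
from h import *
c=camera('scene'); crop(c,250,150,450,290,3.6,'pics/p4.png')"
```

```text
t 17.85 pos [0.429  0.1932 0.0363] yaw 50.8 down [ 0.032 -0.028 -0.999] grip 0.516 F [-0.2  0.3  0.7] j7 0.01
turn 0.9921 rad; shift now:  [-0.0675 -0.3814 -0.1669]
shift after turn [-0.0675 -0.3483  0.228 ]
```

View pics/p4.png

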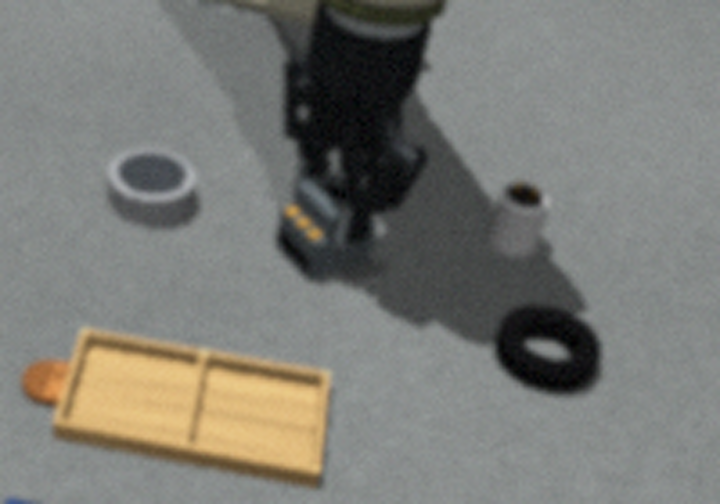

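Request:
play_rows(increments="-0.003 0 0 0;-0.006 0 0 0;-0.01 0 0 0;-0.012 0 0 0;-0.012 0 0 0;-0.012 0 0 0;-0.012 0 0 0;-0.012 0 0 0;-0.012 0 0 0;-0.006 0 0 0;-0.003 0 0 0.03;0 0 0 0.08;0 0 0 0.12;0 0 0 0.12;0 0 0 0.12;0 0 0 0.12;0 0 0 0.12;0 0 0 0.12;0 0 0 0.09;0 0 0 0.04")

```text
clock: 19.9
position: [0.4236, 0.1951, 0.1442]
ee_rot: [0.035, 0.695, -0.054, 0.716]
ft_force: [-0.1, -0.1, -2.7]
grip_width: 0.518
```

```bash
python3 go.py .617 -.175 .14 -6
```

```text
t 19.90 pos [0.4236 0.1951 0.1442] yaw -7.2 down [ 0.028 -0.029 -0.999] grip 0.518 F [-0.1 -0.1 -2.7] j7 -0.80
turn -0.0211 rad; shift now:  [ 0.0203 -0.3426  0.2381]
shift after turn [ 0.0203 -0.3475  0.2308]
```

Request:
play_rows(increments="0 -0.004 0.003 -0.015;0 -0.008 0.005 0;0.001 -0.014 0.009 0;0.001 -0.019 0.013 0;0.001 -0.019 0.013 0;0.001 -0.019 0.013 0;0.001 -0.019 0.013 0;0.001 -0.019 0.013 0;0.001 -0.019 0.013 0;0.001 -0.019 0.013 0;0.001 -0.019 0.013 0;0.001 -0.019 0.013 0;0.001 -0.019 0.013 0;0.001 -0.019 0.013 0;0.001 -0.019 0.013 0;0.001 -0.019 0.013 0;0.001 -0.019 0.013 0;0.001 -0.014 0.01 0;0.001 -0.007 0.005 0;0 -0.003 0.002 0")

```text
clock: 21.9
position: [0.609, -0.1762, 0.1363]
ee_rot: [0.026, 0.699, -0.048, 0.713]
ft_force: [0.4, 0.4, -2.2]
grip_width: 0.52
```

```bash
python3 go.py .617 -.175 .14 -6
```

```text
t 21.90 pos [ 0.609  -0.1762  0.1363] yaw -6.0 down [ 0.017 -0.032 -0.999] grip 0.520 F [ 0.4  0.4 -2.2] j7 -0.13
turn -0.0001 rad; shift now:  [-0.0036  0.0019  0.0079]
shift after turn [-0.0036  0.0019  0.0079]
```

Request:
play_rows(increments="0.003 0.001 0.003 0;0.007 0.001 0.003 0;0.01 0 0.001 0;0.01 0 0 0;0.01 0 0 0;0.01 0 0 0;0.01 0 0 0;0.01 0 0 0;0.007 0 0 0;0.003 0 0 0;0 0 0 0;0 0 0 0")

```text
clock: 23.1
position: [0.6166, -0.1743, 0.0479]
ee_rot: [0.025, 0.701, -0.046, 0.712]
ft_force: [-0.1, 1.3, -3.3]
grip_width: 0.516
```

```bash
python3 go.py .617 -.175 .041 -6;  python3 -c "
from h import *
c=camera('scene'); crop(c,120,130,320,270,3.6,'pics/p5.png')"
```

```text
t 23.10 pos [ 0.6166 -0.1743  0.0479] yaw -5.8 down [ 0.014 -0.03  -0.999] grip 0.516 F [-0.1  1.3 -3.3] j7 -0.18
turn 0.0043 rad; shift now:  [ 0.0069 -0.0004  0.0003]
shift after turn [ 0.0069 -0.0004  0.0003]
```

View pics/p5.png

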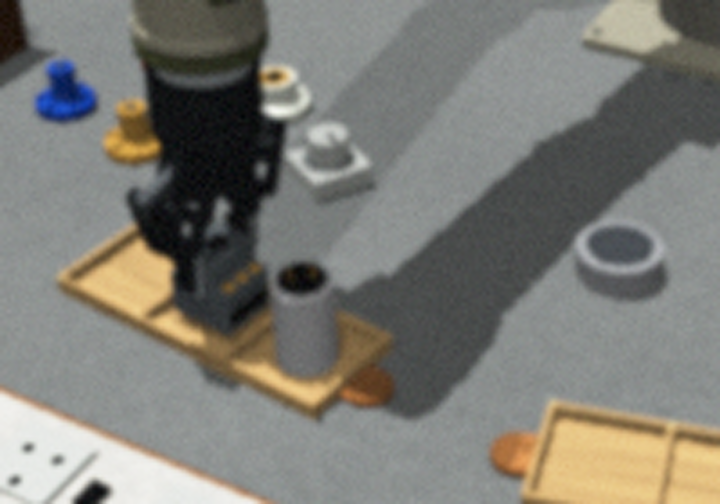

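Contactor is over the middle bay, held. Lower and release.

Request:
play_rows(increments="0.002 0 0 0;0.003 0 0 0;0.002 0 0 0;0.001 0 0 0;0 0 0 0")

```text
clock: 23.65
position: [0.6175, -0.1749, 0.0405]
ee_rot: [0.025, 0.7, -0.046, 0.712]
ft_force: [-0.3, 1.2, -3.8]
grip_width: 0.518
```

```bash
python3 go.py .617 -.175 .041 -6
```

```text
t 23.65 pos [ 0.6175 -0.1749  0.0405] yaw -5.8 down [ 0.016 -0.031 -0.999] grip 0.518 F [-0.3  1.2 -3.8] j7 -0.19
turn 0.0041 rad; shift now:  [-0.0005 -0.0002 -0.0005]
shift after turn [-0.0005 -0.0002 -0.0005]
```

Request:
play_rows(increments="0.001 0 0 0;0.0005 0 0 0;0 0 0 0")

```text
clock: 23.95
position: [0.6177, -0.1749, 0.0401]
ee_rot: [0.025, 0.7, -0.046, 0.713]
ft_force: [-0.1, 0.1, -2.2]
grip_width: 0.519
```

Request:
play_rows(increments="0 0 0 0;0 0 0 0;0 0 0 0;0 0 0 0;0 0 0 0", hand=-0.5)

```text
clock: 24.45
position: [0.6188, -0.175, 0.0406]
ee_rot: [0.025, 0.699, -0.047, 0.713]
ft_force: [0.2, 0.6, -0.6]
grip_width: 0.755
```

Request:
play_rows(increments="-0.003 0 0 0;-0.006 0 0 0;-0.01 0 0 0;-0.012 0 0 0;-0.012 0 0 0;-0.012 0 0 0;-0.012 0 0 0;-0.006 0 0 0;-0.003 0 0 0;0 0 0 0;0 0 0 0")

```text
clock: 25.55
position: [0.618, -0.1724, 0.1254]
ee_rot: [0.024, 0.698, -0.047, 0.714]
ft_force: [0.1, -0.1, -0.2]
grip_width: 0.751
```

```bash
python3 go.py .464 -.374 .11 -6;  python3 -c "
from h import *
c=camera('top'); im=c['img']; crop(c,240,105,440,255,4,'pics/p6.png')"
```

```text
t 25.55 pos [ 0.618  -0.1724  0.1254] yaw -5.8 down [ 0.022 -0.033 -0.999] grip 0.751 F [ 0.1 -0.1 -0.2] j7 -0.15
turn 0.0043 rad; shift now:  [ 0.0186 -0.2155 -0.1333]
shift after turn [ 0.0186 -0.2161 -0.1324]
```

View pics/p6.png

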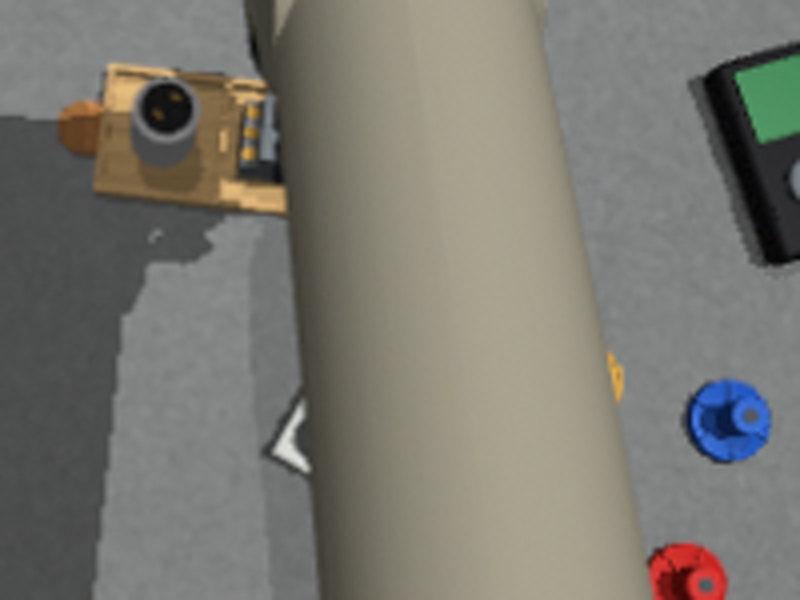

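Request:
play_rows(increments="0 -0.004 -0.003 0;0 -0.008 -0.005 0;0 -0.013 -0.008 0;0.001 -0.018 -0.011 0;0.001 -0.018 -0.011 0;0.001 -0.018 -0.011 0;0.001 -0.018 -0.011 0;0.001 -0.018 -0.011 0;0.001 -0.018 -0.011 0;0.001 -0.018 -0.011 0;0.001 -0.018 -0.011 0;0.001 -0.014 -0.009 0;0.001 -0.008 -0.005 0;0 -0.004 -0.002 0;0 0 0 0;0 0 0 0")

```text
clock: 27.2
position: [0.4585, -0.374, 0.1151]
ee_rot: [0.028, 0.7, -0.052, 0.711]
ft_force: [0.6, -0.7, 0.1]
grip_width: 0.751
```

```bash
python3 go.py .464 -.374 .026 -6;  python3 -c "
from h import *
c=camera('top'); im=c['img']; crop(c,240,105,440,255,4,'pics/p7.png')"
```

```text
t 27.20 pos [ 0.4585 -0.374   0.1151] yaw -6.5 down [ 0.014 -0.034 -0.999] grip 0.751 F [ 0.6 -0.7  0.1] j7 0.29
turn -0.0081 rad; shift now:  [0.0891 0.0035 0.0039]
shift after turn [0.0891 0.0035 0.0039]
```

View pics/p7.png

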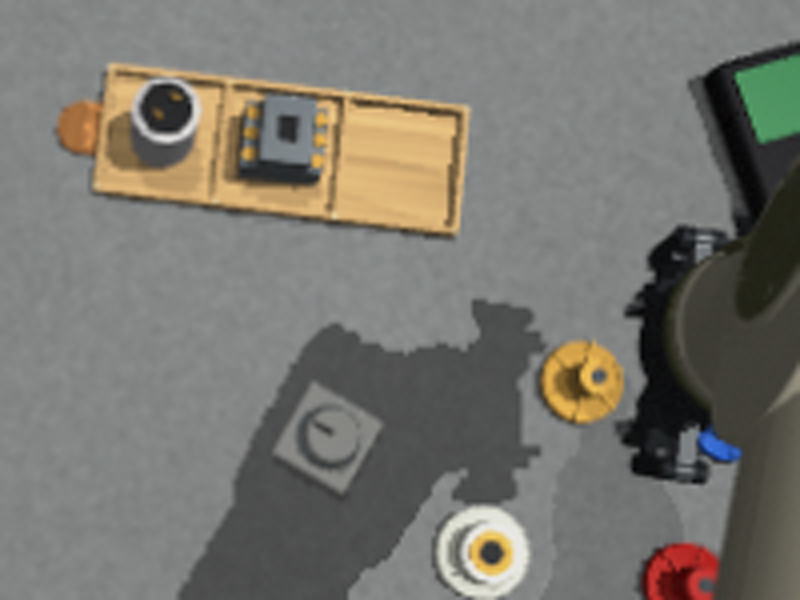

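Request:
play_rows(increments="0.003 0.002 0.002 0;0.007 0.002 0.002 0;0.01 0 0 0;0.01 0 0 0;0.01 0 0 0;0.01 0 0 0;0.007 0 0 0;0.003 0 0 0;0 0 0 0;0 0 0 0")

```text
clock: 28.25
position: [0.4657, -0.3691, 0.0482]
ee_rot: [0.027, 0.701, -0.049, 0.711]
ft_force: [-0.8, 0.2, 0.3]
grip_width: 0.747
```

```bash
python3 go.py .464 -.374 .026 -6;  python3 -c "
from h import *
c=camera('scene'); im=c['img']; crop(c,100,100,260,220,5,'pics/p8.png')"
```

```text
t 28.25 pos [ 0.4657 -0.3691  0.0482] yaw -6.2 down [ 0.013 -0.032 -0.999] grip 0.747 F [-0.8  0.2  0.3] j7 0.24
turn -0.0034 rad; shift now:  [ 0.0223 -0.0044 -0.0015]
shift after turn [ 0.0223 -0.0044 -0.0015]
```

View pics/p8.png

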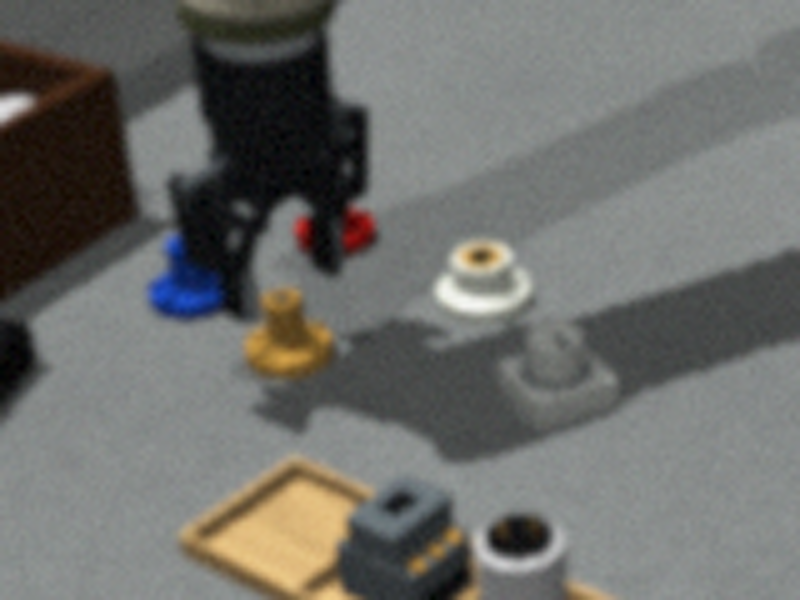

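Request:
play_rows(increments="0.003 -0.002 -0.001 0;0.006 -0.002 0 0;0.006 0 0 0;0.004 0 0 0;0.002 0 0 0;0 0 0 0;0 0 0 0")

```text
clock: 29.0
position: [0.4647, -0.3746, 0.0263]
ee_rot: [0.027, 0.7, -0.05, 0.712]
ft_force: [0.5, -0.3, 0.1]
grip_width: 0.749
```

```bash
python3 go.py .464 -.374 .026 -6
```

```text
t 29.00 pos [ 0.4647 -0.3746  0.0263] yaw -6.2 down [ 0.014 -0.033 -0.999] grip 0.749 F [ 0.5 -0.3  0.1] j7 0.23
turn -0.0038 rad; shift now:  [ 0.0002  0.0006 -0.0008]
shift after turn [ 0.0002  0.0006 -0.0008]
```

Request:
play_rows(increments="0 0 0 0;0 0 0 0;0 0 0 0;0 0 0 0;0 0 0 0;0 0 0 0;0 0 0 0;0 0 0 0", hand=1)

```text
clock: 29.8
position: [0.465, -0.3747, 0.027]
ee_rot: [0.027, 0.7, -0.05, 0.712]
ft_force: [-0.5, -0.2, 0.6]
grip_width: 0.269
```

```bash
python3 go.py .6086 -.2546 .09 -6
```

```text
t 29.80 pos [ 0.465  -0.3747  0.027 ] yaw -6.2 down [ 0.015 -0.033 -0.999] grip 0.269 F [-0.5 -0.2  0.6] j7 0.23
turn -0.0036 rad; shift now:  [-0.0649  0.1329  0.1309]
shift after turn [-0.0649  0.1325  0.1314]
```

Request:
play_rows(increments="-0.003 0 0 0;-0.006 0 0 0;-0.01 0 0 0;-0.012 0 0 0;-0.012 0 0 0;-0.01 0.001 0.001 0;-0.006 0.003 0.003 0;-0.003 0.007 0.007 0;0 0.012 0.012 0;0 0.014 0.014 0;0 0.014 0.014 0;0 0.014 0.014 0;0 0.014 0.014 0;0 0.014 0.014 0;0 0.014 0.014 0;0 0.012 0.012 0;0 0.007 0.007 0;0 0.003 0.003 0;0 0 0 0;0 0 0 0")

```text
clock: 31.8
position: [0.6156, -0.2456, 0.092]
ee_rot: [0.027, 0.701, -0.048, 0.711]
ft_force: [-1.0, -1.0, -2.5]
grip_width: 0.267
```

```bash
python3 go.py .6086 -.2546 .0315 -6;  python3 -c "
from h import *
c=camera('scene'); im=c['img']; crop(c,100,100,260,220,5,'pics/p9.png')"
```

```text
t 31.80 pos [ 0.6156 -0.2456  0.092 ] yaw -6.0 down [ 0.013 -0.03  -0.999] grip 0.267 F [-1.  -1.  -2.5] j7 -0.05
turn -0.0005 rad; shift now:  [ 0.0606 -0.008  -0.007 ]
shift after turn [ 0.0606 -0.008  -0.007 ]
```

View pics/p9.png

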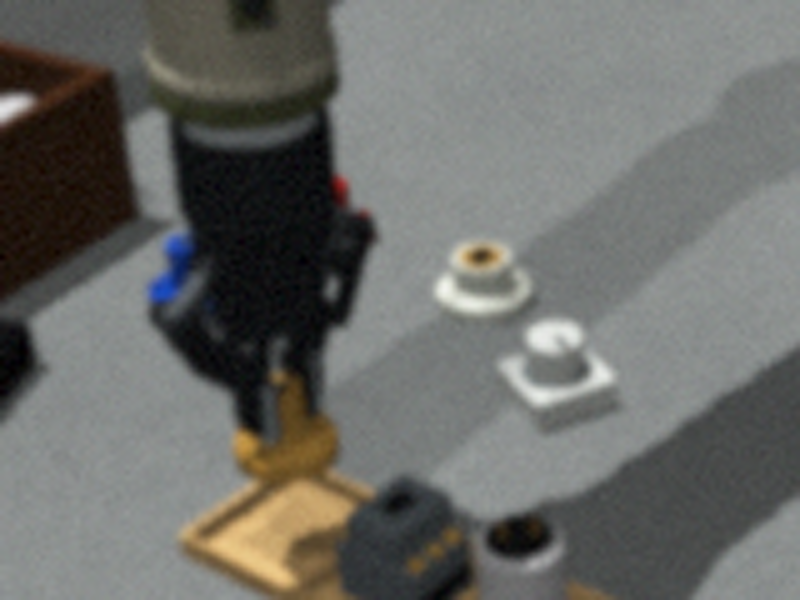

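Request:
play_rows(increments="0.003 -0.003 -0.003 0;0.006 -0.003 -0.003 0;0.009 -0.001 0 0;0.01 0 0 0;0.008 0 0 0;0.004 0 0 0;0.002 0 0 0;0 0 0 0;0 0 0 0")

```text
clock: 32.75
position: [0.6064, -0.2567, 0.0452]
ee_rot: [0.028, 0.702, -0.049, 0.71]
ft_force: [0.6, 0.0, -2.5]
grip_width: 0.265
```

```bash
python3 go.py .6086 -.2546 .0315 -6
```

```text
t 32.75 pos [ 0.6064 -0.2567  0.0452] yaw -6.3 down [ 0.011 -0.031 -0.999] grip 0.265 F [ 0.6  0.  -2.5] j7 -0.05
turn -0.0046 rad; shift now:  [0.0137 0.0028 0.0018]
shift after turn [0.0137 0.0028 0.0018]
```

Request:
play_rows(increments="0.002 0.002 0.001 0;0.004 0.001 0 0;0.004 0 0 0;0.002 0 0 0;0.001 0 0 0;0 0 0 0;0 0 0 0")

```text
clock: 33.45
position: [0.6086, -0.2539, 0.0319]
ee_rot: [0.028, 0.701, -0.049, 0.711]
ft_force: [-0.4, -0.5, -2.6]
grip_width: 0.267
```

```bash
python3 go.py .6086 -.2546 .0305 -6
```

```text
t 33.45 pos [ 0.6086 -0.2539  0.0319] yaw -6.2 down [ 0.012 -0.031 -0.999] grip 0.267 F [-0.4 -0.5 -2.6] j7 -0.06
turn -0.0041 rad; shift now:  [ 0.0014 -0.0007  0.    ]
shift after turn [ 0.0014 -0.0007  0.    ]
```

Request:
play_rows(increments="0.001 0 0 0;0.001 0 0 0;0 0 0 0")

```text
clock: 33.75
position: [0.6089, -0.2541, 0.0301]
ee_rot: [0.028, 0.701, -0.049, 0.711]
ft_force: [0.2, -0.2, -2.7]
grip_width: 0.264
```

Request:
play_rows(increments="0 0 0 0;0 0 0 0;0 0 0 0;0 0 0 0;0 0 0 0", hand=-0.3)

```text
clock: 34.25
position: [0.6098, -0.2544, 0.0314]
ee_rot: [0.028, 0.7, -0.05, 0.712]
ft_force: [-0.5, -0.6, -0.5]
grip_width: 0.648
```

Request:
play_rows(increments="-0.003 0 0 0;-0.006 0 0 0;-0.01 0 0 0;-0.014 0 0 0;-0.014 0 0 0;-0.014 0 0 0;-0.014 0 0 0;-0.012 0 0 0;-0.006 0 0 -0.03;-0.003 0 0 -0.08;0 0 0 -0.1;0 0 0 -0.08;0 0 0 -0.03;0 0 0 0;0 0 0 0")

```text
clock: 35.75
position: [0.6101, -0.2512, 0.1441]
ee_rot: [-0.092, 0.697, 0.065, 0.709]
ft_force: [0.1, 0.2, 0.1]
grip_width: 0.651
```

```bash
python3 go.py .349 .3155 .13 13;python3 -c "
from h import *
c=camera('top'); im=c['img']; crop(c,240,105,440,255,4,'pics/p10.png')"
```

```text
t 35.75 pos [ 0.6101 -0.2512  0.1441] yaw 12.8 down [ 0.021 -0.036 -0.999] grip 0.651 F [0.1 0.2 0.1] j7 0.29
turn -0.0042 rad; shift now:  [-0.0117  0.6104 -0.1296]
shift after turn [-0.0117  0.611  -0.1271]
```

View pics/p10.png

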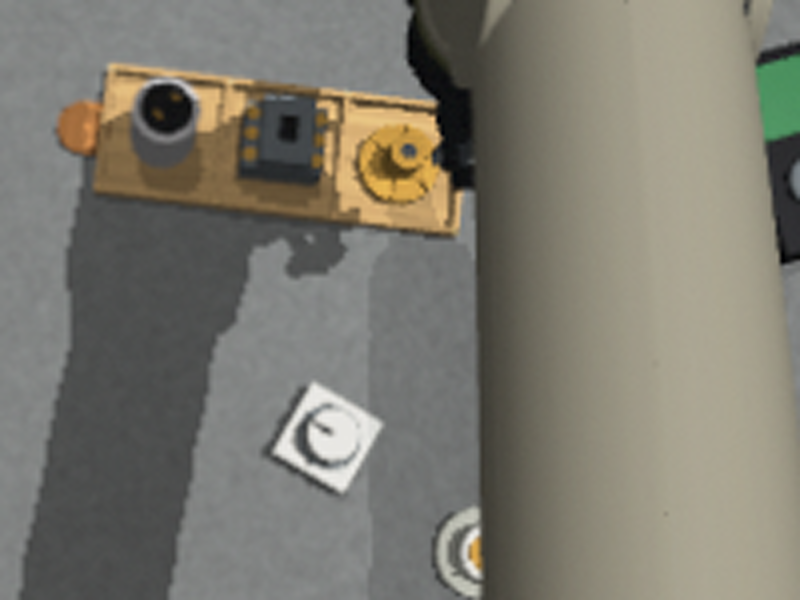

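Request:
play_rows(increments="0 0.005 -0.001 0;0 0.01 -0.002 0;0 0.016 -0.003 0;0 0.022 -0.005 0;0 0.022 -0.005 0;0 0.022 -0.005 0;0 0.022 -0.005 0;0 0.022 -0.005 0;0 0.022 -0.005 0;0 0.022 -0.005 0;0 0.022 -0.005 0;0 0.022 -0.005 0;0 0.022 -0.005 0;0 0.022 -0.005 0;0 0.022 -0.005 0;0 0.022 -0.005 0;0 0.022 -0.005 0;0 0.022 -0.005 0;0 0.022 -0.005 0;0 0.022 -0.005 0", hand=-0.8)

```text
clock: 37.8
position: [0.4149, 0.1471, 0.1237]
ee_rot: [-0.094, 0.697, 0.061, 0.708]
ft_force: [0.5, 0.2, 1.0]
grip_width: 0.902
```

```bash
python3 go.py .349 .3155 .13 13
```

```text
t 37.80 pos [0.4149 0.1471 0.1237] yaw 12.6 down [ 0.02  -0.044 -0.999] grip 0.902 F [0.5 0.2 1. ] j7 -0.37
turn -0.0071 rad; shift now:  [-0.015   0.1782 -0.0275]
shift after turn [-0.015   0.1783 -0.0262]
```

Request:
play_rows(increments="-0.001 0.018 -0.004 0;-0.001 0.018 -0.004 0;-0.001 0.018 -0.004 0;-0.001 0.018 -0.004 0;-0.001 0.018 -0.003 0;0 0.016 -0.003 0;0 0.013 -0.003 0;0 0.01 -0.002 0;0 0.007 -0.001 0;0 0.004 0 0;0 0.002 0 0;0 0 0 0;0 0 0 0")

```text
clock: 39.1
position: [0.3436, 0.2876, 0.1194]
ee_rot: [-0.099, 0.696, 0.06, 0.709]
ft_force: [0.7, -0.4, 1.1]
grip_width: 0.901
```

```bash
python3 go.py .349 .3155 .024 13
```

```text
t 39.10 pos [0.3436 0.2876 0.1194] yaw 13.0 down [ 0.024 -0.053 -0.998] grip 0.901 F [ 0.7 -0.4  1.1] j7 -0.80
turn -0.0006 rad; shift now:  [0.0939 0.0314 0.0104]
shift after turn [0.0939 0.0314 0.0104]
```

Request:
play_rows(increments="0.002 0.005 0.002 0;0.005 0.008 0.003 0;0.008 0.008 0.002 0;0.01 0.005 0.002 0;0.01 0.003 0 0;0.01 0 0 0;0.01 0 0 0;0.007 0 0 0;0.003 0 0 0;0 0 0 0;0 0 0 0")

```text
clock: 40.2
position: [0.35, 0.3137, 0.0482]
ee_rot: [-0.097, 0.696, 0.058, 0.709]
ft_force: [-0.6, -0.2, -0.5]
grip_width: 0.9
```

```bash
python3 go.py .349 .3155 .024 13;python3 -c "
from h import *
c=camera('scene'); im=c['img']; crop(c,320,120,480,240,5,'pics/p11.png')"
```

```text
t 40.20 pos [0.35   0.3137 0.0482] yaw 12.6 down [ 0.025 -0.054 -0.998] grip 0.900 F [-0.6 -0.2 -0.5] j7 -0.99
turn -0.0068 rad; shift now:  [ 0.024   0.0034 -0.0009]
shift after turn [ 0.024   0.0034 -0.0008]
```

View pics/p11.png

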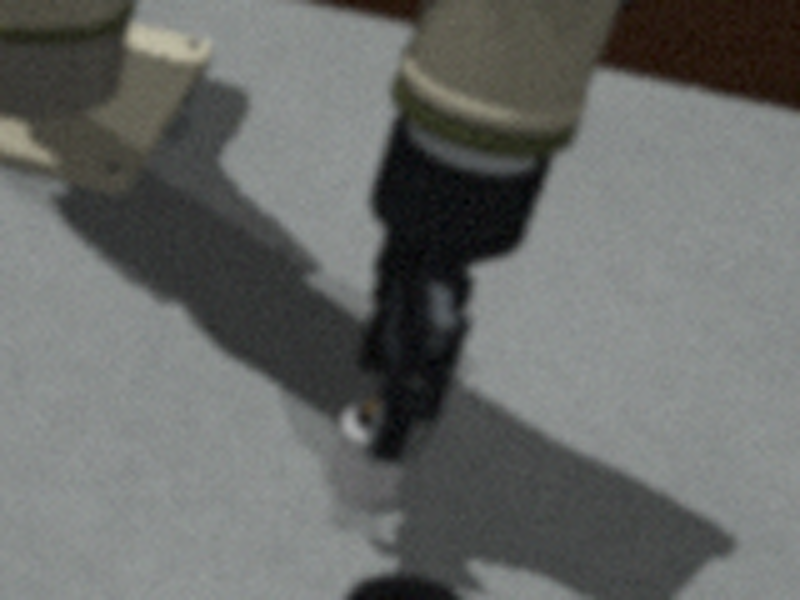

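Request:
play_rows(increments="0.003 0.002 0 0;0.006 0.001 0 0;0.007 0 0 0;0.004 0 0 0;0.002 0 0 0;0 0 0 0;0 0 0 0")

```text
clock: 40.95
position: [0.3503, 0.3159, 0.0246]
ee_rot: [-0.097, 0.696, 0.058, 0.71]
ft_force: [-0.6, -0.4, 0.3]
grip_width: 0.898
```

```bash
python3 go.py .349 .315 .024 13
```

```text
t 40.95 pos [0.3503 0.3159 0.0246] yaw 12.6 down [ 0.026 -0.054 -0.998] grip 0.898 F [-0.6 -0.4  0.3] j7 -1.03
turn -0.0069 rad; shift now:  [ 0.0006 -0.0005 -0.0014]
shift after turn [ 0.0006 -0.0005 -0.0014]
```

Request:
play_rows(increments="0 0 -0.001 0;0 0 0 0;0 0 0 0;0 0 0 0;0 0 0 0;0 0 0 0;0 0 0 0;0 0 0 0;0 0 0 0;0 0 0 0", hand=1)

```text
clock: 41.95
position: [0.3495, 0.3158, 0.0253]
ee_rot: [-0.097, 0.695, 0.058, 0.71]
ft_force: [0.6, -0.2, -0.1]
grip_width: 0.408
```

```bash
python3 go.py .6274 .127 .09 12.8; python3 -c "
from h import *
c=camera('scene'); im=c['img']; crop(c,320,120,480,240,5,'pics/p12.png')"
```

```text
t 41.95 pos [0.3495 0.3158 0.0253] yaw 12.6 down [ 0.027 -0.053 -0.998] grip 0.408 F [ 0.6 -0.2 -0.1] j7 -1.03
turn -0.0037 rad; shift now:  [-0.0471 -0.248   0.231 ]
shift after turn [-0.0471 -0.2488  0.23  ]
```

View pics/p12.png

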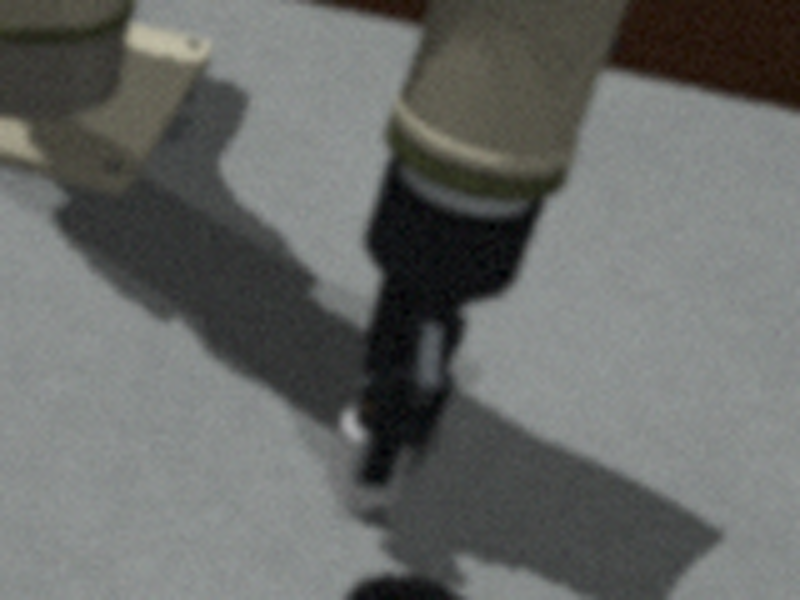

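Request:
play_rows(increments="-0.003 0 0 0;-0.006 0 0 0;-0.01 0 0 0;-0.012 0 0 0;-0.012 0 0 0;-0.012 0 0 0;-0.01 0 0 0;-0.006 -0.003 0.003 0;-0.003 -0.008 0.007 0;0 -0.014 0.013 0;0.002 -0.018 0.017 0;0.002 -0.018 0.017 0;0.002 -0.018 0.017 0;0.002 -0.018 0.017 0;0.002 -0.018 0.017 0;0.002 -0.018 0.017 0;0.002 -0.018 0.017 0;0.002 -0.018 0.017 0;0.002 -0.016 0.015 0;0.002 -0.013 0.013 0")

```text
clock: 44.0
position: [0.5866, 0.1507, 0.0997]
ee_rot: [-0.098, 0.696, 0.055, 0.709]
ft_force: [0.4, -0.6, -1.1]
grip_width: 0.406
```

```bash
python3 go.py .6274 .127 .08 12.8
```

```text
t 44.00 pos [0.5866 0.1507 0.0997] yaw 12.4 down [ 0.025 -0.058 -0.998] grip 0.406 F [ 0.4 -0.6 -1.1] j7 -0.48
turn -0.0065 rad; shift now:  [ 0.022  -0.0306  0.0345]
shift after turn [ 0.022  -0.0308  0.0343]
```

Request:
play_rows(increments="0.003 -0.009 0.009 0;0.005 -0.006 0.006 0;0.005 -0.003 0.004 0;0.004 -0.002 0.002 0;0.002 0 0 0;0 0 0 0;0 0 0 0")

```text
clock: 44.7
position: [0.6132, 0.1309, 0.0787]
ee_rot: [-0.097, 0.697, 0.054, 0.708]
ft_force: [-0.5, -0.4, -0.6]
grip_width: 0.408
```

```bash
python3 go.py .6274 .127 .03 12.8;python3 -c "
from h import *
c=camera('scene'); im=c['img']; crop(c,200,170,400,320,4,'pics/p13.png')"
```

```text
t 44.70 pos [0.6132 0.1309 0.0787] yaw 12.3 down [ 0.022 -0.059 -0.998] grip 0.408 F [-0.5 -0.4 -0.6] j7 -0.45
turn -0.0087 rad; shift now:  [ 0.0491 -0.0038  0.0127]
shift after turn [ 0.0491 -0.0039  0.0126]
```

View pics/p13.png

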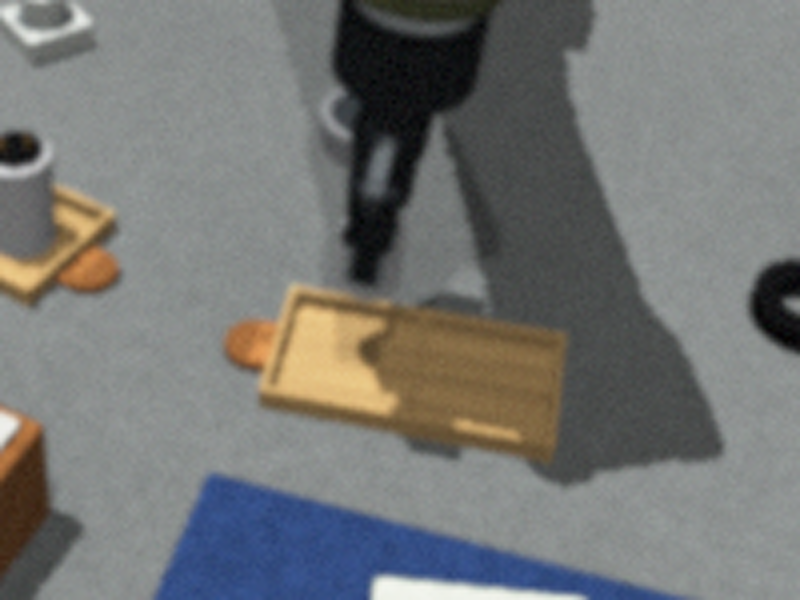

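Request:
play_rows(increments="0.001 -0.002 0.004 0;0.003 -0.002 0.006 0;0.006 0 0.003 0;0.009 0 0.001 0;0.008 0 0 0;0.004 0 0 0;0.002 0 0 0;0 0 0 0;0 0 0 0")

```text
clock: 45.65
position: [0.6292, 0.1284, 0.0429]
ee_rot: [-0.097, 0.697, 0.055, 0.708]
ft_force: [-0.1, 0.2, 0.1]
grip_width: 0.406
```

```bash
python3 go.py .6274 .127 .029 12.8
```

```text
t 45.65 pos [0.6292 0.1284 0.0429] yaw 12.4 down [ 0.021 -0.059 -0.998] grip 0.406 F [-0.1  0.2  0.1] j7 -0.46
turn -0.0075 rad; shift now:  [ 0.0139 -0.0001 -0.0022]
shift after turn [ 0.0139 -0.0001 -0.0022]
```

Request:
play_rows(increments="0.002 0 -0.002 0;0.004 0 0 0;0.004 0 0 0;0.002 0 0 0;0.001 0 0 0;0 0 0 0;0 0 0 0")

```text
clock: 46.35
position: [0.6277, 0.1272, 0.0295]
ee_rot: [-0.097, 0.697, 0.055, 0.708]
ft_force: [0.3, -0.1, -0.2]
grip_width: 0.402
```

```bash
python3 go.py .6274 .127 .029 12.8;python3 -c "
from h import *
c=camera('scene'); im=c['img']; crop(c,200,170,400,320,4,'pics/p14.png')"
```

```text
t 46.35 pos [0.6277 0.1272 0.0295] yaw 12.4 down [ 0.022 -0.059 -0.998] grip 0.402 F [ 0.3 -0.1 -0.2] j7 -0.47
turn -0.0076 rad; shift now:  [ 0.0005 -0.0001 -0.0003]
shift after turn [ 0.0005 -0.     -0.0003]
```

View pics/p14.png

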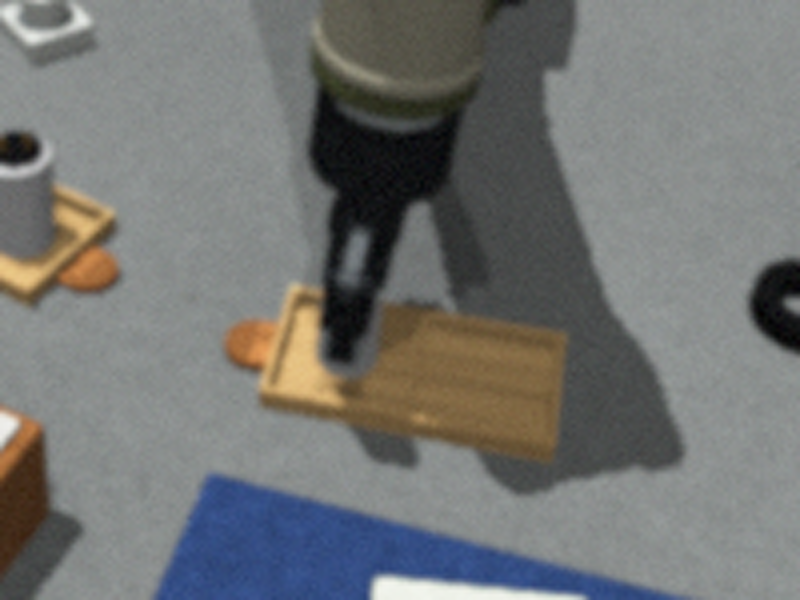

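Request:
play_rows(increments="0.001 0 0 0;0 0 0 0")

```text
clock: 46.6
position: [0.6278, 0.1272, 0.0286]
ee_rot: [-0.097, 0.697, 0.055, 0.708]
ft_force: [-0.2, -0.3, -0.6]
grip_width: 0.404
```

Request:
play_rows(increments="0 0 0 0;0 0 0 0;0 0 0 0;0 0 0 0;0 0 0 0", hand=-0.4)

```text
clock: 47.1
position: [0.6282, 0.1273, 0.0291]
ee_rot: [-0.097, 0.697, 0.055, 0.709]
ft_force: [-0.5, -0.5, 0.1]
grip_width: 0.705
```

Request:
play_rows(increments="-0.003 0 0 0;-0.006 0 0 0;-0.01 0 0 0;-0.012 0 0 0;-0.012 0 0 0;-0.012 0 0 0;-0.012 0 0 0;-0.01 0 0 0;-0.006 0 0 0.03;-0.003 0 0 0.08;0 0 0 0.12;0 0 0 0.12;0 0 0 0.12;0 0 0 0.12;0 0 0 0.08;0 0 0 0.03;0 0 0 0;0 0 0 0")

```text
clock: 48.9
position: [0.6261, 0.1335, 0.1265]
ee_rot: [0.166, 0.668, -0.201, 0.696]
ft_force: [0.1, -1.3, 0.1]
grip_width: 0.7
```

```bash
python3 go.py .4233 -.204 .12 -29.5;python3 -c "
from h import *
c=camera('scene'); im=c['img']; crop(c,200,170,400,320,4,'pics/p15.png')"
```

```text
t 48.90 pos [0.6261 0.1335 0.1265] yaw -30.1 down [ 0.026 -0.058 -0.998] grip 0.700 F [ 0.1 -1.3  0.1] j7 -1.11
turn -0.0099 rad; shift now:  [ 0.0207 -0.3932 -0.0067]
shift after turn [ 0.0207 -0.3931 -0.0106]
```

View pics/p15.png

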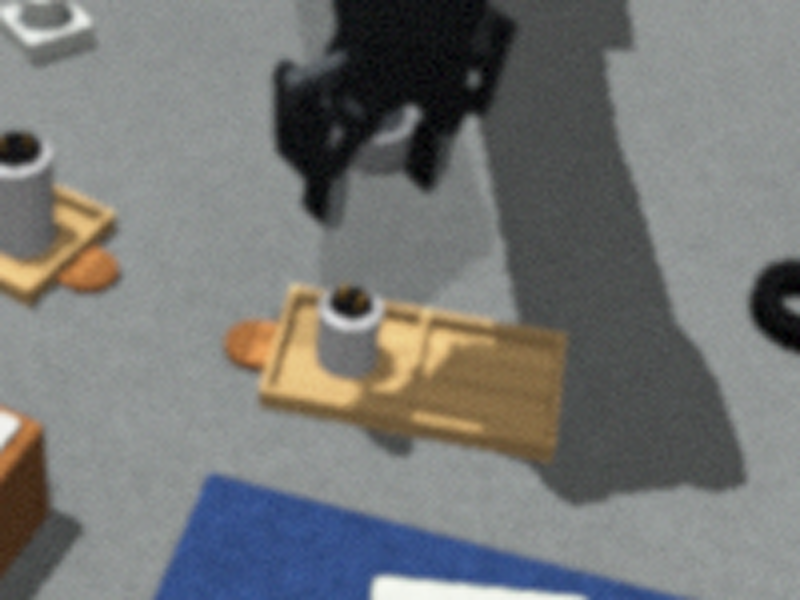

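Request:
play_rows(increments="0 -0.005 0 -0.01;0 -0.01 0 0;0 -0.016 0 0;0.001 -0.022 0 0;0.001 -0.022 -0.001 0;0.001 -0.022 -0.001 0;0.001 -0.022 -0.001 0;0.001 -0.022 -0.001 0;0.001 -0.022 -0.001 0;0.001 -0.022 -0.001 0;0.001 -0.022 -0.001 0;0.001 -0.022 0 0;0.001 -0.022 0 0;0.001 -0.022 0 0;0.001 -0.022 0 0;0.001 -0.02 0 0;0.001 -0.016 0 0;0.001 -0.012 0 0;0 -0.008 0 0;0 -0.004 0 0")

```text
clock: 50.95
position: [0.4264, -0.1965, 0.1244]
ee_rot: [0.162, 0.669, -0.202, 0.696]
ft_force: [1.3, -0.5, -0.4]
grip_width: 0.697
```

```bash
python3 go.py .4233 -.204 .028 -29.5;python3 -c "
from h import *
c=camera('top'); im=c['img']; crop(c,90,105,290,255,4,'pics/p16.png')"
```

```text
t 50.95 pos [ 0.4264 -0.1965  0.1244] yaw -29.8 down [ 0.022 -0.064 -0.998] grip 0.697 F [ 1.3 -0.5 -0.4] j7 -0.32
turn -0.0054 rad; shift now:  [ 0.0966 -0.0037 -0.0039]
shift after turn [ 0.0966 -0.0036 -0.0039]
```

View pics/p16.png

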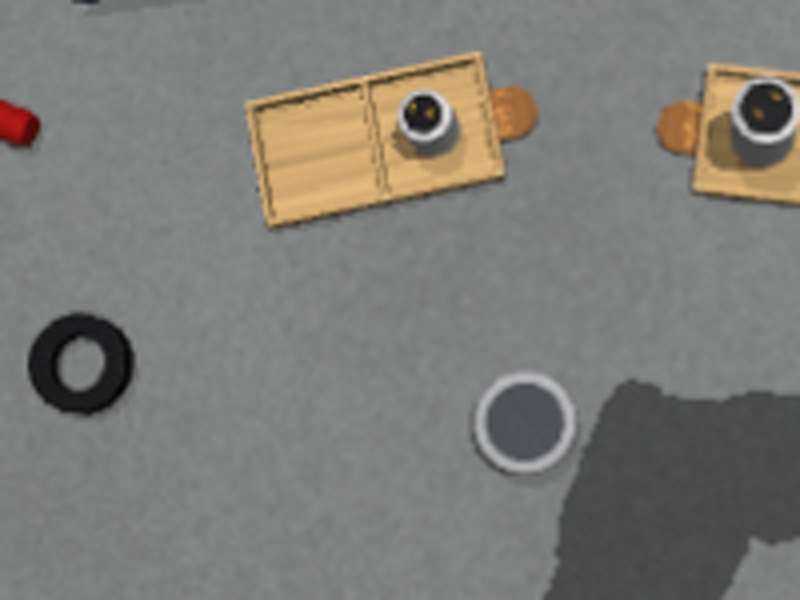

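Request:
play_rows(increments="0.003 -0.002 -0.002 0;0.006 -0.001 -0.001 0;0.01 0 0 0;0.01 0 0 0;0.01 0 0 0;0.01 0 0 0;0.009 0 0 0;0.006 0 0 0;0.003 0 0 0;0 0 0 0;0 0 0 0")

```text
clock: 52.1
position: [0.4239, -0.2, 0.0502]
ee_rot: [0.162, 0.67, -0.2, 0.696]
ft_force: [0.0, -0.7, -0.3]
grip_width: 0.7
```

```bash
python3 go.py .4233 -.204 .032 -29.5;python3 -c "
from h import *
c=camera('scene'); im=c['img']; crop(c,140,110,300,230,5,'pics/p17.png')"
```

```text
t 52.10 pos [ 0.4239 -0.2     0.0502] yaw -29.6 down [ 0.021 -0.062 -0.998] grip 0.700 F [ 0.  -0.7 -0.3] j7 -0.39
turn -0.0019 rad; shift now:  [ 0.0184 -0.003   0.0006]
shift after turn [ 0.0184 -0.003   0.0006]
```

View pics/p17.png

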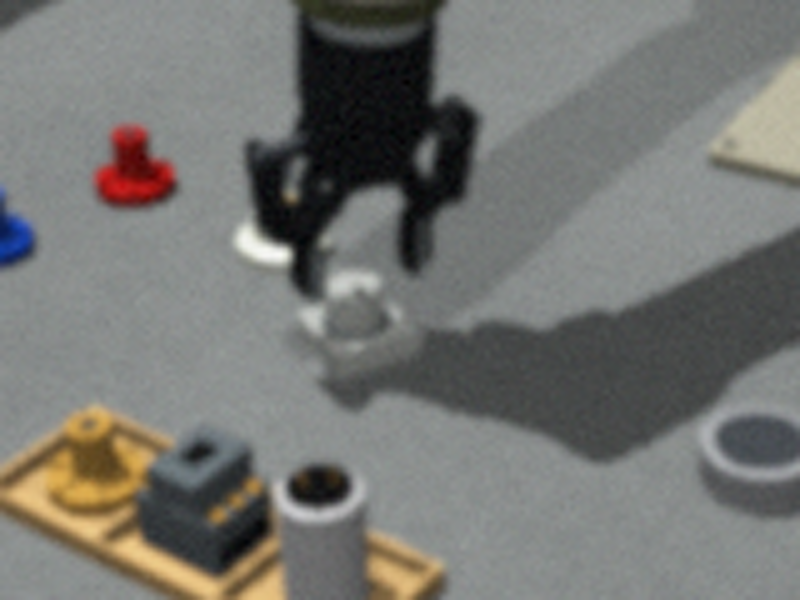

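Request:
play_rows(increments="0.002 -0.002 0 0;0.005 -0.001 0 0;0.006 0 0 0;0.004 0 0 0;0.001 0 0 0;0 0 0 0;0 0 0 0")

```text
clock: 52.85
position: [0.4231, -0.2045, 0.0315]
ee_rot: [0.161, 0.67, -0.201, 0.696]
ft_force: [-0.3, 0.3, -0.6]
grip_width: 0.7
```

```bash
python3 go.py .4233 -.204 .032 -29.5
```

```text
t 52.85 pos [ 0.4231 -0.2045  0.0315] yaw -29.6 down [ 0.022 -0.063 -0.998] grip 0.700 F [-0.3  0.3 -0.6] j7 -0.41
turn -0.0022 rad; shift now:  [-0.0005  0.0005 -0.    ]
shift after turn [-0.0005  0.0005 -0.    ]
```

Request:
play_rows(increments="0 0 0 0;0 0 0 0;0 0 0 0;0 0 0 0;0 0 0 0;0 0 0 0;0 0 0 0;0 0 0 0;0 0 0 0", hand=1)

```text
clock: 53.75
position: [0.4232, -0.2044, 0.0322]
ee_rot: [0.161, 0.67, -0.201, 0.696]
ft_force: [-1.6, 0.6, 0.7]
grip_width: 0.385
```

```bash
python3 go.py .6096 .205 .13 12.8
```

```text
t 53.75 pos [ 0.4232 -0.2044  0.0322] yaw -29.6 down [ 0.022 -0.064 -0.998] grip 0.385 F [-1.6  0.6  0.7] j7 -0.41
turn -0.7403 rad; shift now:  [-0.1195  0.4432 -0.0353]
shift after turn [-0.1195  0.351   0.2729]
```

Request:
play_rows(increments="-0.003 0 0 0;-0.006 0 0 0;-0.01 0 0 0;-0.012 0 0 0;-0.012 0 0 0;-0.012 0 0 0;-0.012 0 0 0;-0.012 0 0 0;-0.01 0 0 0;-0.006 0 0 -0.03;-0.003 0 0 -0.08;0 0 0 -0.12;0 0 0 -0.12;0 0 0 -0.12;0 0 0 -0.12;0 0 0 -0.08;0 0 0 -0.04;0 0 0 0;0 0 0 0")

```text
clock: 55.65
position: [0.4215, -0.1974, 0.1451]
ee_rot: [-0.102, 0.696, 0.053, 0.709]
ft_force: [-0.1, -0.2, -0.4]
grip_width: 0.382
```

```bash
python3 go.py .6096 .205 .13 12.8;python3 -c "
from h import *
c=camera('scene'); im=c['img']; crop(c,140,80,300,200,5,'pics/p18.png')"
```

```text
t 55.65 pos [ 0.4215 -0.1974  0.1451] yaw 12.7 down [ 0.026 -0.066 -0.997] grip 0.382 F [-0.1 -0.2 -0.4] j7 0.46
turn -0.0025 rad; shift now:  [-0.0069  0.3518  0.2715]
shift after turn [-0.0069  0.3511  0.2724]
```

View pics/p18.png

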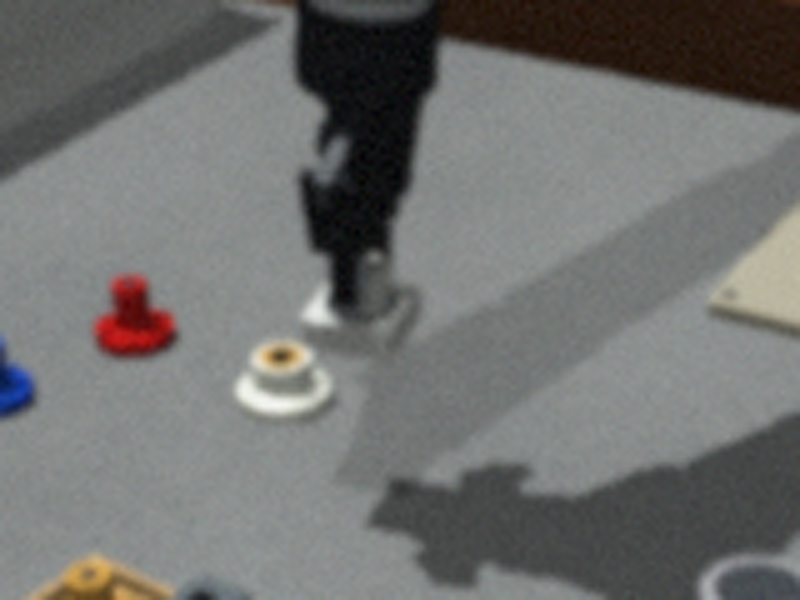

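Regulator held. Transport.

Request:
play_rows(increments="0 0.004 0.003 0;0 0.008 0.006 0;0 0.014 0.011 0;0 0.02 0.016 0;0 0.02 0.016 0;0 0.02 0.016 0;0 0.02 0.016 0;0 0.02 0.016 0;0 0.02 0.016 0;0 0.02 0.016 0;0 0.02 0.016 0;0 0.02 0.016 0;0 0.02 0.016 0;0 0.02 0.016 0;0 0.02 0.016 0;0 0.02 0.016 0;0 0.018 0.014 0;0 0.014 0.01 0;0 0.009 0.006 0;0 0.004 0.003 0")

```text
clock: 57.7
position: [0.6116, 0.2132, 0.123]
ee_rot: [-0.097, 0.696, 0.053, 0.709]
ft_force: [0.9, 0.0, -1.1]
grip_width: 0.383
```

```bash
python3 go.py .6096 .205 .13 12.8
```

```text
t 57.70 pos [0.6116 0.2132 0.123 ] yaw 12.2 down [ 0.025 -0.06  -0.998] grip 0.383 F [ 0.9  0.  -1.1] j7 -0.53
turn -0.0104 rad; shift now:  [-0.0065 -0.008  -0.0036]
shift after turn [-0.0065 -0.008  -0.0037]
```

Request:
play_rows(increments="0.003 -0.001 -0.002 -0.01;0.006 -0.001 -0.002 0;0.01 -0.001 -0.001 0;0.01 0 0 0;0.01 0 0 0;0.01 0 0 0;0.008 0 0 0;0.005 0 0 0;0.003 0 0 0;0 0 0 0;0 0 0 0")

```text
clock: 58.8
position: [0.608, 0.2008, 0.0513]
ee_rot: [-0.1, 0.697, 0.054, 0.708]
ft_force: [-0.5, 0.8, -0.6]
grip_width: 0.38
```

```bash
python3 go.py .6096 .205 .0365 12.8;python3 -c "
from h import *
c=camera('scene'); im=c['img']; crop(c,200,170,400,320,4,'pics/p19.png')"
```

```text
t 58.80 pos [0.608  0.2008 0.0513] yaw 12.6 down [ 0.023 -0.063 -0.998] grip 0.380 F [-0.5  0.8 -0.6] j7 -0.55
turn -0.0035 rad; shift now:  [0.0146 0.0047 0.0023]
shift after turn [0.0146 0.0047 0.0023]
```

View pics/p19.png

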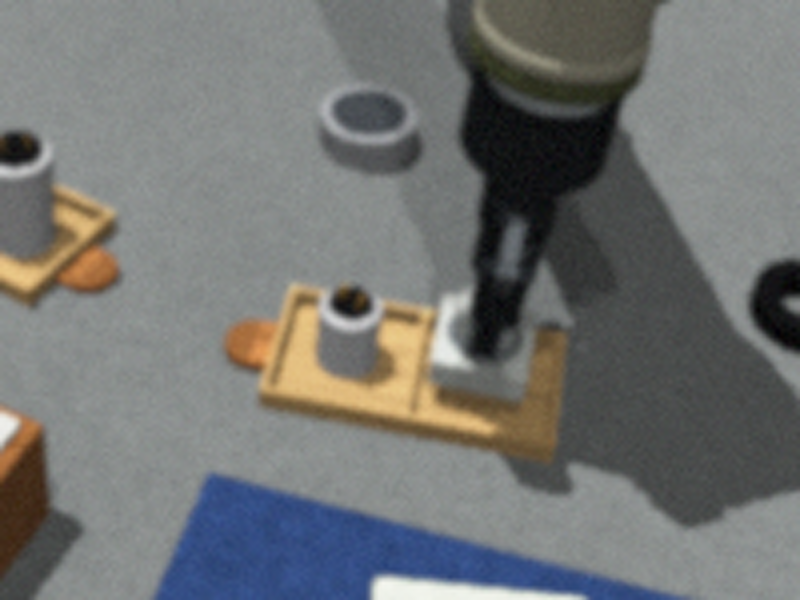

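Request:
play_rows(increments="0 0.003 0.001 0;0.002 0.003 0.001 0;0.004 0 0 0;0.004 0 0 0;0.002 0 0 0;0.001 0 0 0;0 0 0 0;0 0 0 0")

```text
clock: 59.65
position: [0.6094, 0.2073, 0.0376]
ee_rot: [-0.1, 0.696, 0.055, 0.708]
ft_force: [0.6, 0.2, -2.0]
grip_width: 0.382
```

```bash
python3 go.py .6096 .205 .0362 12.8;python3 -c "
from h import *
c=camera('scene'); im=c['img']; crop(c,270,220,370,295,8,'pics/p20.png')"
```

```text
t 59.65 pos [0.6094 0.2073 0.0376] yaw 12.6 down [ 0.024 -0.062 -0.998] grip 0.382 F [ 0.6  0.2 -2. ] j7 -0.57
turn -0.0031 rad; shift now:  [ 0.0016 -0.0022 -0.0003]
shift after turn [ 0.0016 -0.0022 -0.0003]
```

View pics/p20.png

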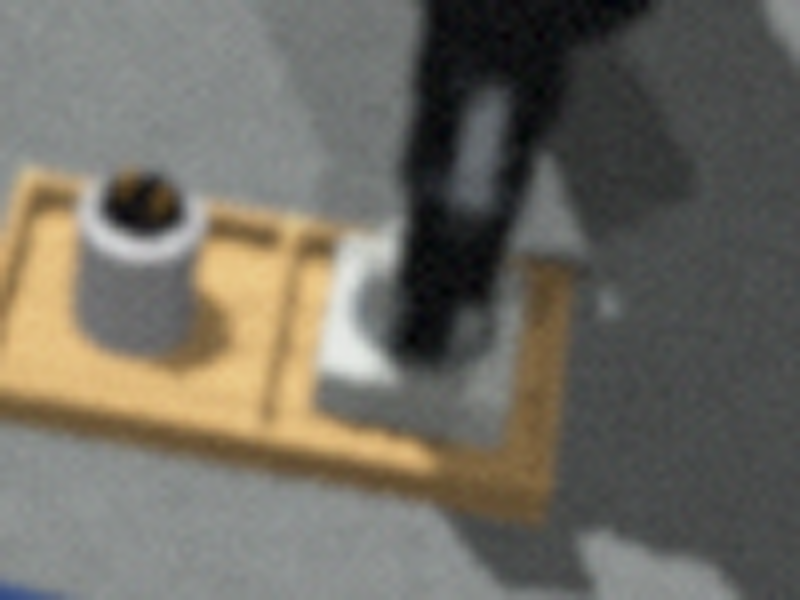

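Almost down; lower a bit more, release, and withdraw.

Request:
play_rows(increments="0.001 -0.001 0 0;0.001 -0.001 0 0;0 0 0 0")

```text
clock: 60.0
position: [0.6102, 0.2054, 0.0363]
ee_rot: [-0.1, 0.696, 0.055, 0.709]
ft_force: [0.6, 0.7, 0.0]
grip_width: 0.386
```

Request:
play_rows(increments="0 0 0 0;0 0 0 0;0 0 0 0;0 0 0 0;0 0 0 0", hand=-0.3)

```text
clock: 60.5
position: [0.6107, 0.2053, 0.0368]
ee_rot: [-0.1, 0.696, 0.055, 0.709]
ft_force: [-0.0, 0.6, -0.5]
grip_width: 0.648
```

Request:
play_rows(increments="-0.003 0 0 0;-0.006 0 0 0;-0.01 0 0 0;-0.014 0 0 0;-0.016 0 0 0;-0.016 0 0 0;-0.016 0 0 0;-0.016 0 0 0;-0.012 0 0 0;-0.008 0 -0.01 0;-0.003 0 -0.02 0;0 0 -0.02 0;0 0 -0.02 0;0 0 -0.02 0;0 0 -0.02 0;0 0 -0.01 0;0 0 -0.005 0;0 0 0 0;0 0 0 0")

```text
clock: 62.4
position: [0.4773, 0.1848, 0.1682]
ee_rot: [-0.101, 0.695, 0.054, 0.71]
ft_force: [0.6, 0.7, -0.1]
grip_width: 0.653
```

```bash
python3 go.py .6096 .205 .0362 12.8;python3 -c "
from h import *
c=camera('scene'); im=c['img']; crop(c,130,110,430,310,2.6,'pics/p21.png')
c=camera('top'); im=c['img']; crop(c,90,105,440,265,2.28,'pics/p22.png')"
```

```text
t 62.40 pos [0.4773 0.1848 0.1682] yaw 12.6 down [ 0.028 -0.064 -0.998] grip 0.653 F [ 0.6  0.7 -0.1] j7 -0.48
turn -0.0036 rad; shift now:  [0.1341 0.     0.1317]
shift after turn [ 0.1341 -0.0004  0.1317]
```

View pics/p21.png

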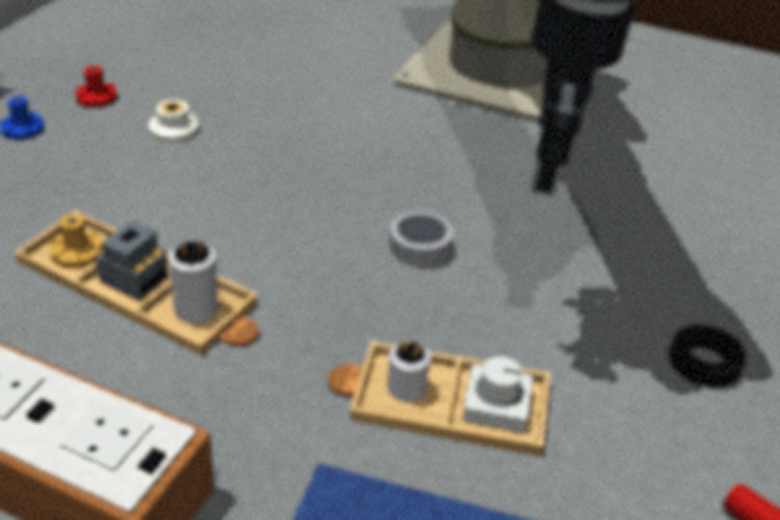

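View pics/p22.png

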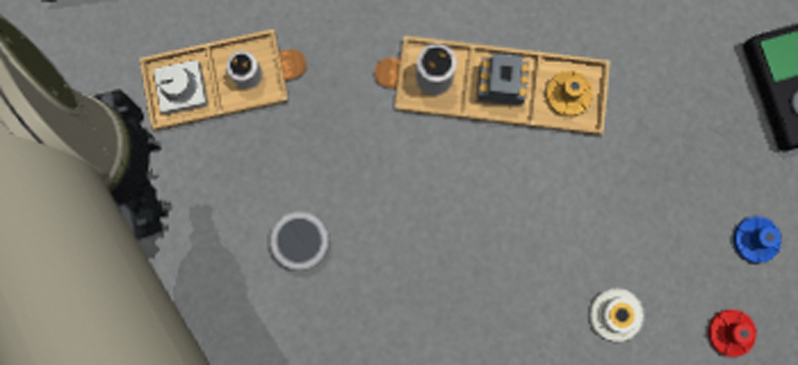

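Run:
```python
from h import *
c=camera("top"); s=camera("scene"); a=cv2.imread("pics/top0.png"); b=cv2.imread("pics/scene0.png")
crop(c,145,112,245,172,8,"pics/p23.png"); crop(s,255,230,355,300,8,"pics/p24.png")
for n,im,ref,bx in(("tin",c["img"],a,(202,192,240,230)),("lamp",c["img"],a,(343,228,378,260)),("tape",s["img"],b,(380,228,424,266))):
    x0,y0,x1,y1=bx; g=lambda i:cv2.cvtColor(i[y0:y1,x0:x1],cv2.COLOR_BGR2GRAY).astype(np.float32)
    print(n,cv2.phaseCorrelate(g(ref),g(im)))
```

```text
tin ((0.009058577508859855, 0.03939834860105407), 0.9793727219104766)
lamp ((0.026231435371709466, -0.007355979118830902), 0.9990509788816174)
tape ((0.2144865312729003, -0.04910152592438166), 0.6258557568656073)
```

View pics/p23.png

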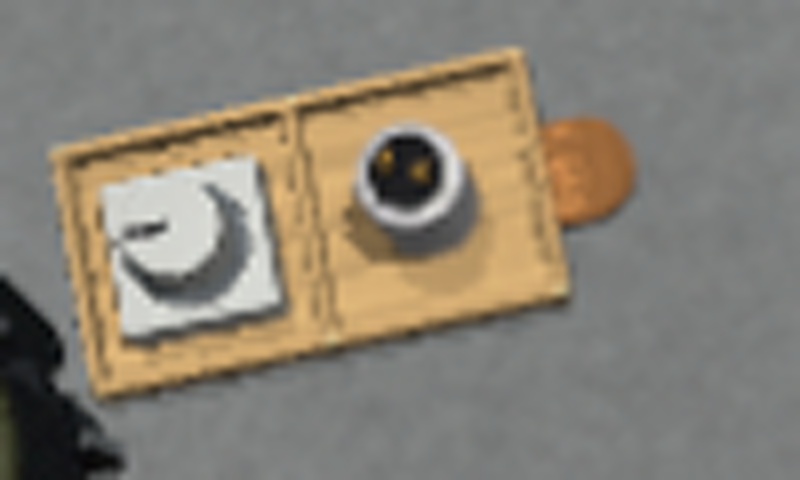

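View pics/p24.png

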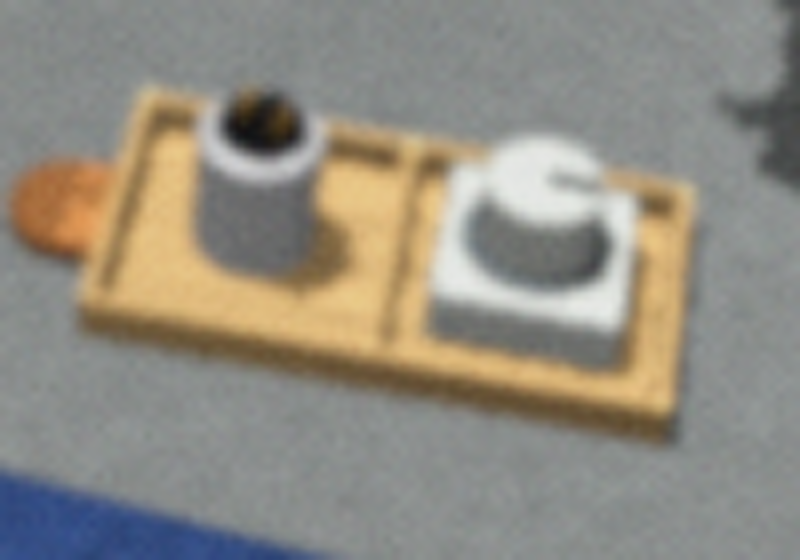

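All five parts sit flat in their bays, and the bystanders haven't moved (the tape reading has a shadow on it). Handing in.

```bash
python3 -c "
from workcell import workorder; print(workorder.hand_in())"
```

```text
the job is handed in; nothing more can be done
None
```

Both kits are made up and the job is handed in, at about 62.5 s on the robot's clock.

- **Pump kit:** the tall capacitor is in the tab bay, the contactor in the middle bay and the brass impeller in the last bay.
- **Fan kit:** the short capacitor is in the tab bay and the regulator in the other bay.

**Final check of the parts:** in the last pictures from both cameras every part stands upright and flat inside its bay, and the gripper was clear of everything. I judged flatness by eye.

**Bystanders:** compared with the first pictures, the grease tin and lamp holder show less than 0.05 px of shift. The tape roll read 0.2 px, but that match was weaker because the arm's shadow lay near it. I take it as not moved.

**Tool tilt:** the tool slowly picked up a lean of about 4° from vertical during the moves, which I could not correct. The parts still settled flat when released. The forces I read stayed below 5 N.

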